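# Load a kiln post through a slotted carousel cover

## Robot

A 6-joint arm with a two-finger parallel gripper is mounted at the origin on the work surface. World frame = base frame: x ahead of the robot, y to its left, z up, the work surface at z = 0. Lengths are in m, angles in rad, forces in N, time in s.
With the tool pointing down it reaches from about 0.35 to 0.85 m from the base axis. Payload 8.1 kg.
Tool frame: the origin (TCP) lies between the finger pads; the fingertips stand 14 mm ahead of it and the grasp point (between the pads) lies 5 mm behind it; z points along the fingers, y is the direction in which the jaws open and shut (so a half turn about z gives the same grasp; the last joint's range is limited). The gripper opens to 93 mm and grips with 3 to 60 N. Pads are 15 mm wide; open, the fingers measure 128 mm over their backs; the gripper's body (75 mm by 188 mm) begins 65 mm behind the grasp point.
Start: joints at [-1.247, 0.13, 1.488, -0, 1.523, -0.085], TCP at [0.239, -0.551, 0.233] pointing down, gripper open.
Joint ranges: [-2.96, 2.96], [-0.89, 2.26], [0.02, 2.5], [-1.34, 4.48], [0, 2.73], [-2.66, 2.66]. Speed limits (rad/s): [2.39, 2.39, 2.79, 3.14, 3.14, 3.14].

## Interface

Orientations are given as a rotation vector (axis times angle).
In Python, from plant import robot gives the robot as it stands.
- The arm moves only by the tool step_arm, never from a script. Its argument "targets" is a list of rows, each an object of numbers: "tx", "ty", "tz": the shift along the tool's x, y, z in mm; "ax", "ay", "az": the turn, a rotation vector about the tool's x, y, z in rad; "grip": the closure in counts, from 0 (fully open) to 255 (shut). In form: [{"tx": .., "ty": .., "tz": .., "ax": .., "ay": .., "az": .., "grip": ..}, ...]. A call has 1 to 20 rows; each row shifts and turns the commanded pose from where the row before left it, along the tool's axes as they then stand; what a row does not reach is not made up. A row lasts 1/10 s, in which the tool goes at most 50 mm and 8.59 degrees, less where a joint would pass 70% of its speed; a pose out of reach is approached as far as the arm can. A call with a gripper value outside its range is refused whole. The fingers move at their own pace and stop on an object; "squeeze" is the grip in N (left out, the last holds). Time passes only in rows, so rows that do not move let the fingers close. It gives the time, the measured TCP pose, the force and the opening at its end, in the units of the state.
- robot.read_state(): the state, without advancing time (a new reading comes with each control period).
- robot.read_camera(name): name is "side" or "top" or "wrist"; returns a dict with "frame" (480x640x3 uint8, blue, green, red), "fx", "fy", "cx", "cy" (pixels), "R" (3x3) and "t" (3): a world point X has camera coordinates R X + t. Camera axes: x right, y down, z forward; pixel columns grow to the right and rows downward; lengths in m; the calibration is good to about 2 mm. A picture is of the moment at which its call begins. There is no depth.
- robot.close_job(): hands the job in, once; it reports no verdict.
The state is a dict: "t": time; "q": joint angles; "dq": joint speeds; "joint_torque": joint torques, N m; "tool_pos": TCP position; "orientation": TCP orientation; "force": force on the tool from outside, world axes, zero at the start; "wrist_torque": the same for the moment, N m; "opening": finger opening in m.
Only numpy, scipy, OpenCV 4.12 (cv2) and the standard library are available. Lean on these libraries where they do the work, as an engineer would, in place of code of your own. Each camera call takes 0.05 s, during which the arm holds its last target.

## Task

First turn the carousel's cover by its handle until its opening lies squarely over the compartment outside which the pointed pyrometric cone stands. Then take the flat white kiln post from the middle of its rack, stand it upright on the square kiln shelf and let go of it, take it again by its two broad sides, and lower it through the opening to stand upright on the floor of that compartment, set down and not dropped. Leave the other things on the bench where they are.

Things in the scene. Friction and masses are not known exactly. Their poses are not given: they have to be found in the camera images.
- opening (a point): Centre of the opening in the grey round cover, on its top face (71 mm above the bench), 85 mm from its upright axis; x points outward from the axis, its yaw is the cover's. The opening is a notch 74 mm wide, from 52 mm off the axis out to the cover's rim (radius 128 mm); the cover is 5 mm thick. Gripped by its ends, the post and fingers do not fit through.
- handle (a point): Centre of the black bar handle on the cover, on the cover's axis. The bar is 60 mm long (along the line to the opening, its x axis), 14 mm wide and 30 mm high, from 71 to 101 mm above the bench (this point at 86 mm).
- cover (a joint): Turn of the cover, rad, growing anticlockwise seen from above; 0 with the opening over pocket0, +1.257 over pocket1, +2.513 over pocket2, -2.513 over pocket3, -1.257 over pocket4. It turns either way, more than half a turn each way, with light friction (about 0.1 N m), no click stops, and stays where it is left.
- drum: Fixed round aluminium carousel drum under the cover; origin under its centre, on the cover's axis. Five equal empty wedge-shaped compartments 72 degrees apart, floor 8 mm above the bench, 3 mm walls between them up to 64 mm above the bench; outer wall radius 127 mm; its foot is a ledge of radius 155 mm, 6 mm high.
- pocket0 (a point): Point in the middle of a compartment's floor, 85 mm from the drum's axis, 8 mm above the bench. The cover's opening starts near this one; it is never the wanted one.
- pocket1 (a point): Point in the middle of a compartment's floor, 85 mm from the drum's axis, 8 mm above the bench. The wanted one if the cone stands outside it (then 56 mm from the cone).
- pocket2 (a point): Point in the middle of a compartment's floor, 85 mm from the drum's axis, 8 mm above the bench. The wanted one if the cone stands outside it (then 56 mm from the cone).
- pocket3 (a point): Point in the middle of a compartment's floor, 85 mm from the drum's axis, 8 mm above the bench. The wanted one if the cone stands outside it (then 56 mm from the cone).
- pocket4 (a point): Point in the middle of a compartment's floor, 85 mm from the drum's axis, 8 mm above the bench. The wanted one if the cone stands outside it (then 56 mm from the cone).
- cone: Pyrometric cone, a slender white pointed ceramic cone 60 mm tall, 24 mm across its foot, fixed on the drum's ledge (6 mm above the bench) 141 mm from the drum's axis, in line with the middle of the wanted compartment. Origin at the centre of its foot. The other three possible places carry flat round stubs 8 mm high.
- post: The flat white ceramic kiln post, a loose upright block, 56 mm (x) by 22 mm (y) by 50 mm high, about 0.13 kg; origin at the centre of its underside.
- post_center (a point): Centre of the kiln post, 25 mm above its underside; x along its 56 mm length, y across its 22 mm thickness.
- rack: Plywood rack, fixed, 70 (x) by 112 mm (y), base 6 mm thick; origin under its centre. The post stands in the middle channel, length along x. The channel's walls, 40 mm long, up to 52 mm above the bench, are 2 mm off its broad sides: there it can only be gripped by its narrow ends, which stick out 8 mm past the walls. Outer channels: round terracotta posts, 40 mm above the bench.
- batt_top (a point): Centre of the top face of the square grey kiln shelf, a fixed slab 120 by 120 mm, 12 mm thick, lying clear on the bench.
- pot_a: Bystander: terracotta pot, 66 mm wide, 60 mm high.
- pot_b: Bystander: terracotta pot, 56 mm wide, 50 mm high.
- jar_a: Bystander: small jar, 50 mm wide, 70 mm high.
- jar_b: Bystander: jar with a yellow cap, 68 mm wide, 100 mm high.
- can: Bystander: drinks can, 64 mm wide, 110 mm high.
- bottle: Bystander: clear bottle, 64 mm wide, 180 mm high.
- wrench: Bystander: wrench, 160 mm long, lying flat.
Mind the look-alikes: they are no part of the job. What is shaped like the post but purple or red is not meant.

How it is judged:
By the outcome, as a careful person would: the job done as asked, in the order asked, and still so for the second after the job is handed in, with the robot touching nothing.
It also fails if it takes over 72 s, if anything falls off the work surface, if the arm or the gripper's body presses on something with over 40 N, if the wrist force passes 120 N, or if a joint passes its speed limit or range.

## Working session

There is one attempt and no reset: what is moved stays moved. The work goes in short steps, Python scripts to look and compute and a tool call to move; the robot and the scene stay as the last step left them, time stands still between calls to the robot, and variables do not carry over. Pictures are saved under pics/ and viewed, and the job is handed in when it is done.

Besides the shell and the picture viewer there is one more tool, called after ">>>" by a JSON object that holds its "api" and its "payload". step_arm: Moves the arm, as the interface text tells. Its arguments: {"type":"object","properties":{"targets":{"type":"array"},"squeeze":{"type":"number"}},"required":["targets"]}

```bash
mkdir -p pics; ls
python3 - <<'E'
from plant import robot
import cv2,numpy as np,pickle
s=robot.read_state(); print(s['t'],s['tool_pos'],s['orientation'],s['opening'])
for n in ['side','top','wrist']:
    c=robot.read_camera(n); cv2.imwrite(f'pics/{n}0.png',c['frame']); pickle.dump(c,open(f'{n}0.pkl','wb'))
    print(n,c['fx'],c['cx'],c['cy'],(-c['R'].T@c['t']).round(3),c['R'].round(3).tolist())
E
```

```text
pics
0.0 [ 0.23835702 -0.55002036  0.23160565] [-3.07440623e+00 -6.37330376e-01  3.46334494e-04] 0.0932836708854149
side 589.3354788154411 314.75660098158687 232.73070095313298 [ 0.304 -1.094  0.808] [[0.98, -0.199, 0.015], [-0.095, -0.534, -0.84], [0.175, 0.822, -0.542]]
top 474.26487406323486 320.1425208575373 236.3061138266613 [0.287 0.012 1.366] [[-0.021, -1.0, -0.012], [-0.981, 0.022, -0.191], [0.191, 0.008, -0.982]]
wrist 356.80664905532325 322.4675218217244 245.6304653721216 [ 0.311 -0.518  0.383] [[0.398, -0.917, -0.002], [-0.88, -0.383, 0.282], [-0.259, -0.111, -0.959]]
```

View pics/top0.png

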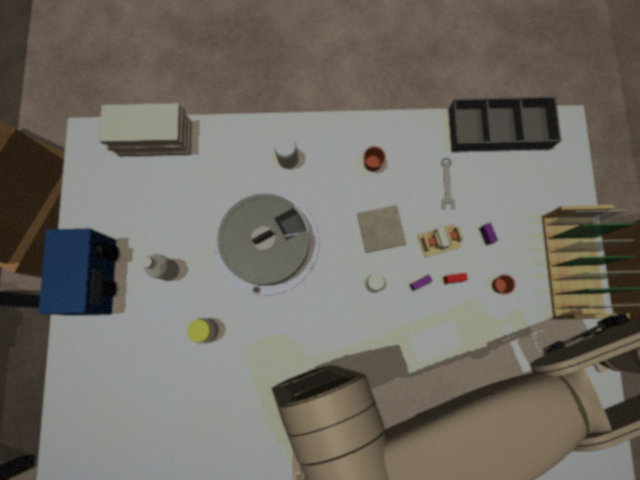

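View pics/side0.png

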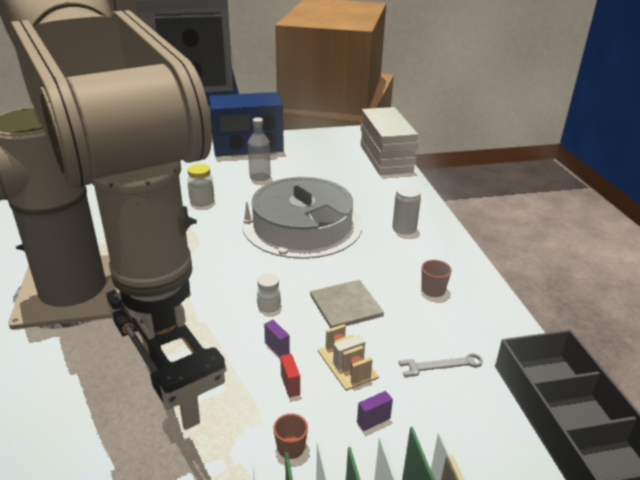

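View pics/wrist0.png

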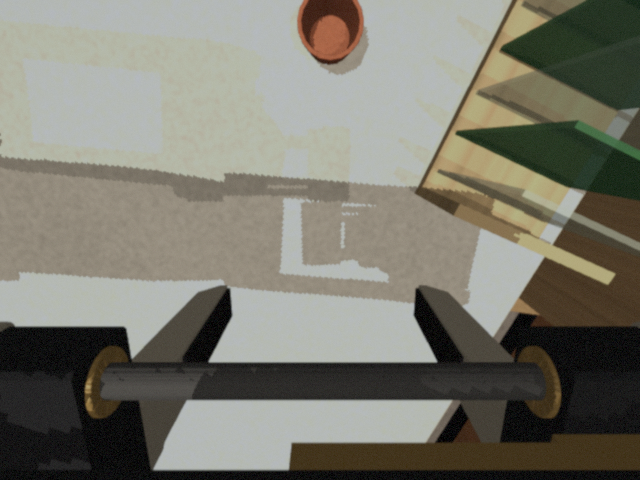

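Run:
```python
import cv2,pickle
t=pickle.load(open('top0.pkl','rb'))['frame'];s=pickle.load(open('side0.pkl','rb'))['frame']
cv2.imwrite('pics/tc1.png',cv2.resize(t[180:305,200:335],None,fx=5.5,fy=4.8*5.5/5.5,interpolation=cv2.INTER_CUBIC))
cv2.imwrite('pics/tc2.png',cv2.resize(t[190:300,350:510],None,fx=5,fy=5,interpolation=cv2.INTER_CUBIC))
cv2.imwrite('pics/sc1.png',cv2.resize(s[160:270,230:380],None,fx=5,fy=5,interpolation=cv2.INTER_CUBIC))
cv2.imwrite('pics/sc2.png',cv2.resize(s[270:400,290:410],None,fx=4.5,fy=4.5,interpolation=cv2.INTER_CUBIC))
```

```text
(no output)
```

View pics/tc1.png

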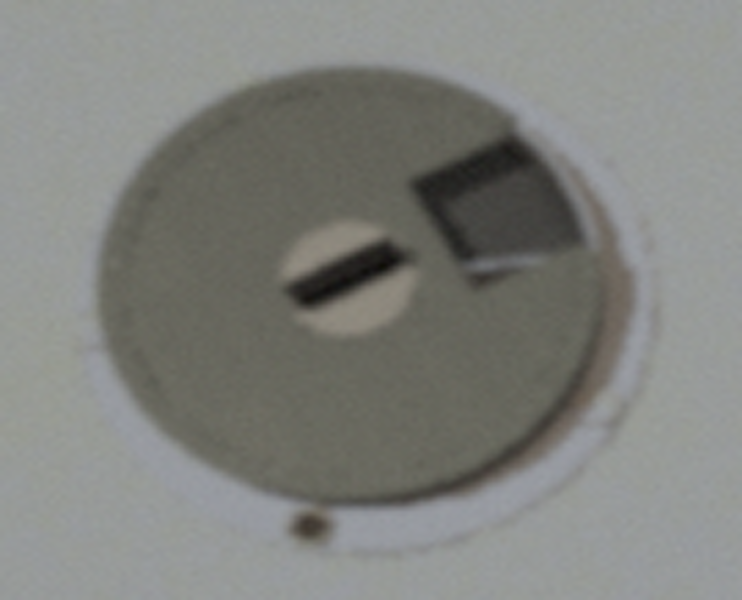

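View pics/tc2.png

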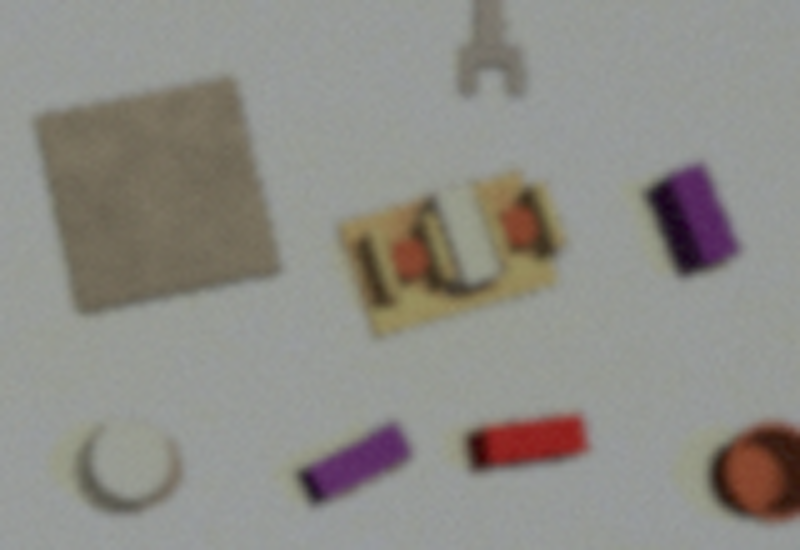

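View pics/sc1.png

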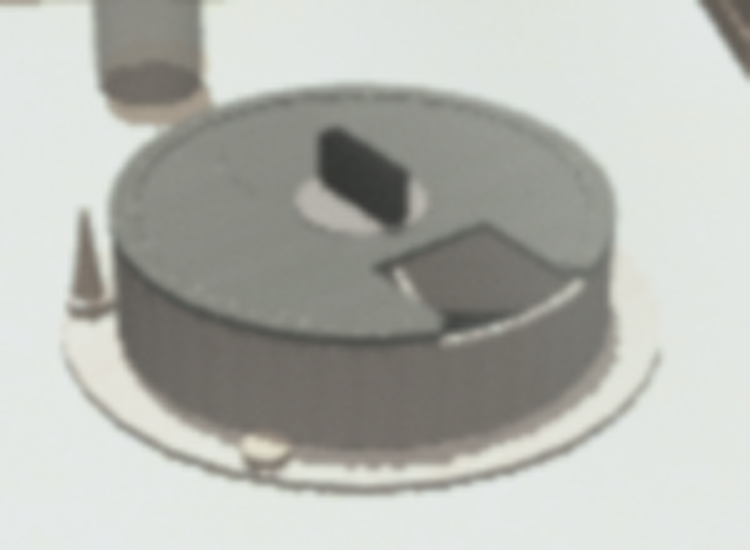

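View pics/sc2.png

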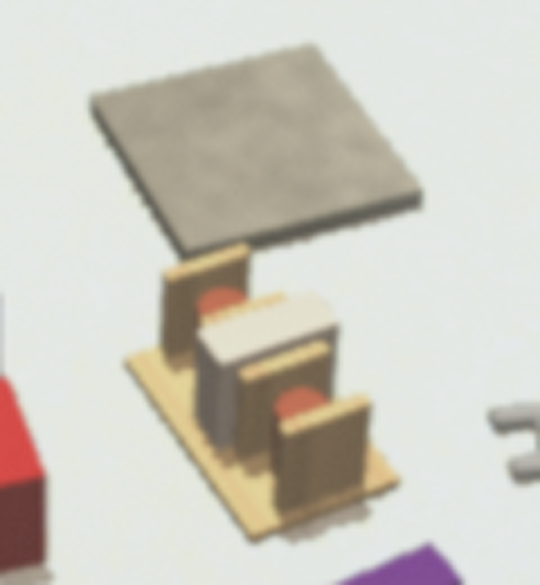

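```bash
cat > h.py <<'E'
import numpy as np,cv2,pickle
def ray(c,u,v):
    d=c['R'].T@np.array([(u-c['cx'])/c['fx'],(v-c['cy'])/c['fy'],1.]); return -c['R'].T@c['t'],d
def onz(c,u,v,z):
    o,d=ray(c,u,v); return o+d*(z-o[2])/d[2]
def proj(c,X):
    p=(c['R']@np.asarray(X,float).reshape(-1,3).T).T+c['t']; return np.c_[c['fx']*p[:,0]/p[:,2]+c['cx'],c['fy']*p[:,1]/p[:,2]+c['cy']]
def ld(n): return pickle.load(open(n+'.pkl','rb'))
E
python3 - <<'E'
from h import *
np.set_printoptions(precision=4,suppress=True)
T=ld('top0');S=ld('side0')
A=lambda u,v,z:onz(T,200+u/5.5,180+v/4.8,z)
B=lambda u,v,z:onz(T,350+u/5,190+v/5,z)
C=lambda u,v,z:onz(S,230+u/5,160+v/5,z)
D=lambda u,v,z:onz(S,290+u/4.5,270+v/4.5,z)
print('cover rim L,R,top,bot',A(97,285,.071),A(606,285,.071),A(350,67,.071),A(350,503,.071))
print('handle top ends',A(293,297,.101),A(400,250,.101))
h=[C(320,132,.101),C(410,180,.101)];print('handle side',h, sum(h)/2)
print('notch top',[A(*p,.071) for p in[(413,183),(478,285),(517,130),(583,245)]])
print('notch side',[C(*p,.071) for p in[(380,268),(487,225),(440,330),(580,272)]])
print('cone top',A(310,525,.04),'side foot',C(88,312,.006),'tip',C(84,210,.066))
print('stub side',C(265,440,.014))
print('post top T',[B(*p,.056) for p in[(437,190),(467,180),(500,275),(465,290)]])
print('post top S',[D(*p,.056) for p in[(197,332),(337,325),(220,360),(300,300)]])
print('batt',[B(*p,.012) for p in[(35,115),(232,75),(280,270),(80,313)]])
print('battS',[D(*p,.012) for p in[(92,97),(313,43),(421,197),(185,250)]])
print('rack',[B(*p,.006) for p in[(340,218),(520,170),(560,285),(378,335)]])
print('rackS',[D(*p,.006) for p in[(125,360),(398,482),(255,537)]])
E
```

```text
cover rim L,R,top,bot [0.5364 0.3082 0.071 ] [0.5306 0.0505 0.071 ] [0.6645 0.1802 0.071 ] [0.4073 0.1797 0.071 ]
handle top ends [0.5215 0.2042 0.101 ] [0.5475 0.1513 0.101 ]
handle side [array([0.5238, 0.1984, 0.101 ]), array([0.5589, 0.1422, 0.101 ])] [0.5413 0.1703 0.101 ]
notch top [array([0.5934, 0.1479, 0.071 ]), array([0.532 , 0.1152, 0.071 ]), array([0.6241, 0.0945, 0.071 ]), array([0.5545, 0.0617, 0.071 ])]
notch side [array([0.5383, 0.1115, 0.071 ]), array([0.5985, 0.1431, 0.071 ]), array([0.5555, 0.051 , 0.071 ]), array([0.6332, 0.0909, 0.071 ])]
cone top [0.3978 0.204  0.04  ] side foot [0.4027 0.2008 0.006 ] tip [0.4036 0.2015 0.066 ]
stub side [0.4726 0.0576 0.014 ]
post top T [array([ 0.5578, -0.3076,  0.056 ]), array([ 0.5631, -0.3249,  0.056 ]), array([ 0.5085, -0.3394,  0.056 ]), array([ 0.5004, -0.3193,  0.056 ])]
post top S [array([ 0.507 , -0.3259,  0.056 ]), array([ 0.5639, -0.3324,  0.056 ]), array([ 0.5124, -0.3432,  0.056 ]), array([ 0.5529, -0.3153,  0.056 ])]
batt [array([ 0.6172, -0.0864,  0.012 ]), array([ 0.6386, -0.2029,  0.012 ]), array([ 0.5217, -0.2247,  0.012 ]), array([ 0.4992, -0.1082,  0.012 ])]
battS [array([ 0.5055, -0.1147,  0.012 ]), array([ 0.6212, -0.0926,  0.012 ]), array([ 0.6396, -0.2137,  0.012 ]), array([ 0.5253, -0.2291,  0.012 ])]
rack [array([ 0.5527, -0.2623,  0.006 ]), array([ 0.5789, -0.369 ,  0.006 ]), array([ 0.5103, -0.3871,  0.006 ]), array([ 0.4834, -0.2801,  0.006 ])]
rackS [array([ 0.4864, -0.2858,  0.006 ]), array([ 0.581 , -0.3744,  0.006 ]), array([ 0.5169, -0.3919,  0.006 ])]
```

Candidates for the post, from the top picture:
- White block in the rack's middle channel at (443,237). This is the choice: white, and between the two terracotta rounds at (432,241) and (454,235).
- Purple blocks at (488,233) and (421,283), and the red block at (455,278). Rejected for colour.
- White jar top at (375,282). Rejected because it is round.

The close crop confirms the choice.

The cone shows in the side picture at (247,201)–(247,221) and in the top picture at (256,289). The only stub I can see is at side (283,248). In the top picture the handle is at (263,237) and the opening at (291,223). The cone lies at about 169.5° around the drum and the opening at about -63.5°, so the cover has to turn about -127° (clockwise).

I'll move over the handle first.

>>> {"api": "step_arm", "payload": {"targets": [{"tx":31.3,"ty":-30.5,"grip":0},{"tx":31.3,"ty":-30.5},{"tx":31.3,"ty":-30.5},{"tx":31.3,"ty":-30.5},{"tx":31.3,"ty":-30.5},{"tx":31.3,"ty":-30.5},{"tx":31.3,"ty":-30.5},{"tx":31.3,"ty":-30.5},{"tx":31.3,"ty":-30.5},{"tx":31.3,"ty":-30.5},{"tx":31.3,"ty":-30.5},{"tx":31.3,"ty":-30.5},{"tx":31.3,"ty":-30.5},{"tx":31.3,"ty":-30.5},{"tx":31.3,"ty":-30.5},{"tx":31.3,"ty":-30.5},{"tx":31.3,"ty":-30.5},{"tx":31.3,"ty":-30.5}]}}

```text
schema error: expected keys tx, ty, tz, ax, ay, az, grip
```

>>> {"api": "step_arm", "payload": {"targets": [{"az":-0.147},{"az":-0.147},{"az":-0.147},{"az":-0.147},{"az":-0.147},{"az":-0.147},{"az":-0.147},{"az":-0.147},{"az":-0.147},{"az":-0.147},{"az":-0.147},{}]}}

```text
schema error: expected keys tx, ty, tz, ax, ay, az, grip
```

```bash
cat >> h.py <<'E'
from scipy.spatial.transform import Rotation as Ro
def shot(n):
    from plant import robot
    s=robot.read_state()
    out={}
    for c in ['wrist','top','side']:
        if c in n[1]:
            k=robot.read_camera(c); pickle.dump(k,open(f'{c}{n[0]}.pkl','wb')); cv2.imwrite(f'pics/{c}{n[0]}.png',k['frame'])
    R=Ro.from_rotvec(s['orientation']).as_matrix()
    print('t',round(s['t'],2),'p',s['tool_pos'].round(4),'xyaw',np.degrees(np.arctan2(R[1,0],R[0,0])).round(2),'tilt',R[:2,2].round(4),'F',s['force'].round(1),'op',round(s['opening'],4),'q',s['q'].round(2))
    return s,R
E
python3 -c "
from h import *
shot(('1',['wrist']))"
```

```text
t 0.15 p [ 0.2384 -0.5501  0.2318] xyaw 23.42 tilt [-0.0005  0.0014] F [0.1 0.2 0.7] op 0.093 q [-1.25  0.13  1.49 -0.    1.52 -0.09]
```

View pics/wrist1.png

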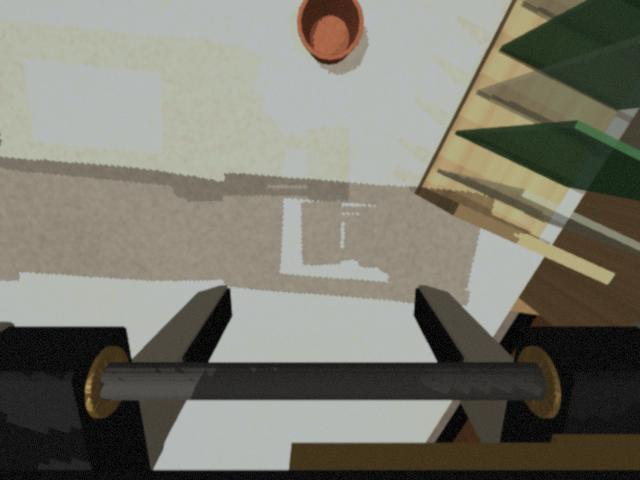

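The call was refused because all seven keys are required in every row, so nothing moved. I'll resend with full rows.

>>> {"api": "step_arm", "payload": {"targets": [{"tx":31.3,"ty":-30.5,"tz":0,"ax":0,"ay":0,"az":0,"grip":0},{"tx":31.3,"ty":-30.5,"tz":0,"ax":0,"ay":0,"az":0,"grip":0},{"tx":31.3,"ty":-30.5,"tz":0,"ax":0,"ay":0,"az":0,"grip":0},{"tx":31.3,"ty":-30.5,"tz":0,"ax":0,"ay":0,"az":0,"grip":0},{"tx":31.3,"ty":-30.5,"tz":0,"ax":0,"ay":0,"az":0,"grip":0},{"tx":31.3,"ty":-30.5,"tz":0,"ax":0,"ay":0,"az":0,"grip":0},{"tx":31.3,"ty":-30.5,"tz":0,"ax":0,"ay":0,"az":0,"grip":0},{"tx":31.3,"ty":-30.5,"tz":0,"ax":0,"ay":0,"az":0,"grip":0},{"tx":31.3,"ty":-30.5,"tz":0,"ax":0,"ay":0,"az":0,"grip":0},{"tx":31.3,"ty":-30.5,"tz":0,"ax":0,"ay":0,"az":0,"grip":0},{"tx":31.3,"ty":-30.5,"tz":0,"ax":0,"ay":0,"az":0,"grip":0},{"tx":31.3,"ty":-30.5,"tz":0,"ax":0,"ay":0,"az":0,"grip":0},{"tx":31.3,"ty":-30.5,"tz":0,"ax":0,"ay":0,"az":0,"grip":0},{"tx":31.3,"ty":-30.5,"tz":0,"ax":0,"ay":0,"az":0,"grip":0},{"tx":31.3,"ty":-30.5,"tz":0,"ax":0,"ay":0,"az":0,"grip":0},{"tx":31.3,"ty":-30.5,"tz":0,"ax":0,"ay":0,"az":0,"grip":0},{"tx":31.3,"ty":-30.5,"tz":0,"ax":0,"ay":0,"az":0,"grip":0},{"tx":31.3,"ty":-30.5,"tz":0,"ax":0,"ay":0,"az":0,"grip":0}]}}

```text
t: 2.0
tool_pos: [0.5376, 0.1791, 0.2325]
orientation: [3.076, 0.638, -0.0]
force: [0.2, 0.2, -0.2]
opening: 0.093
```

>>> {"api": "step_arm", "payload": {"targets": [{"tx":0,"ty":0,"tz":0,"ax":0,"ay":0,"az":-0.147,"grip":0},{"tx":0,"ty":0,"tz":0,"ax":0,"ay":0,"az":-0.147,"grip":0},{"tx":0,"ty":0,"tz":0,"ax":0,"ay":0,"az":-0.147,"grip":0},{"tx":0,"ty":0,"tz":0,"ax":0,"ay":0,"az":-0.147,"grip":0},{"tx":0,"ty":0,"tz":0,"ax":0,"ay":0,"az":-0.147,"grip":0},{"tx":0,"ty":0,"tz":0,"ax":0,"ay":0,"az":-0.147,"grip":0},{"tx":0,"ty":0,"tz":0,"ax":0,"ay":0,"az":-0.147,"grip":0},{"tx":0,"ty":0,"tz":0,"ax":0,"ay":0,"az":-0.147,"grip":0},{"tx":0,"ty":0,"tz":0,"ax":0,"ay":0,"az":-0.147,"grip":0},{"tx":0,"ty":0,"tz":0,"ax":0,"ay":0,"az":-0.147,"grip":0},{"tx":0,"ty":0,"tz":0,"ax":0,"ay":0,"az":-0.147,"grip":0},{"tx":0,"ty":0,"tz":0,"ax":0,"ay":0,"az":0,"grip":0}]}}

```text
t: 3.2
tool_pos: [0.5371, 0.1771, 0.2324]
orientation: [-1.66, -2.667, 0.001]
force: [-0.9, 0.9, 0.2]
opening: 0.0931
```

```bash
python3 -c "
from h import *
shot(('1',['wrist']))"
```

```text
t 3.2 p [0.5371 0.1771 0.2324] xyaw 116.21 tilt [-0.0005 -0.0001] F [-0.9  0.9  0.2] op 0.0931 q [ 0.23  0.04  1.59  0.    1.52 -0.23]
```

View pics/wrist1.png

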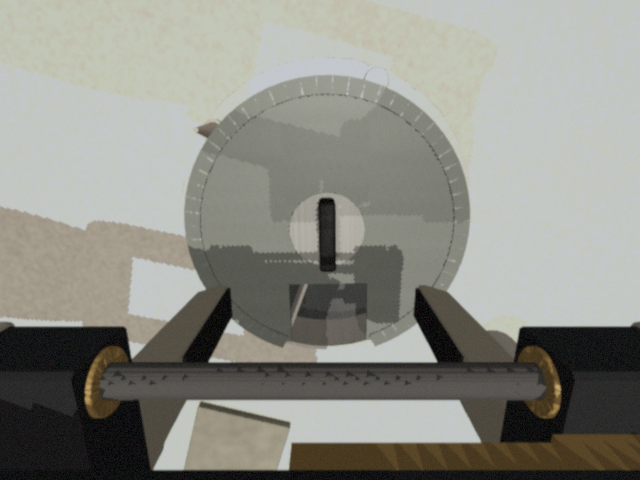

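```bash
python3 -c "
from h import *
f=ld('wrist1')['frame']
cv2.imwrite('pics/w1c.png',cv2.resize(f[180:360,250:410],None,fx=4.5,fy=3.3,interpolation=cv2.INTER_CUBIC))
W=ld('wrist1')
P=[onz(W,u,v,.071) for u,v in [(184,215),(470,215),(330,75),(226,120),(428,120)]]
print(np.array(P))
A=np.c_[2*np.array(P)[:,:2],np.ones(5)];b=(np.array(P)[:,:2]**2).sum(1)
s=np.linalg.lstsq(A,b,rcond=None)[0];print(s[:2],np.sqrt(s[2]+s[0]**2+s[1]**2))
print('proj TCP-axis',proj(W,[[.5371,.1771,.101],[.5371,.1771,.071]]))
"
```

```text
[[0.41967102 0.13701879 0.071     ]
 [0.64824124 0.24992831 0.071     ]
 [0.48531644 0.29667335 0.071     ]
 [0.42329402 0.22806092 0.071     ]
 [0.57335838 0.30212686 0.071     ]]
[0.54077133 0.17952534] 0.128083586273628
proj TCP-axis [[321.86413876 241.43278503]
 [321.96189225 232.49152876]]
```

View pics/w1c.png

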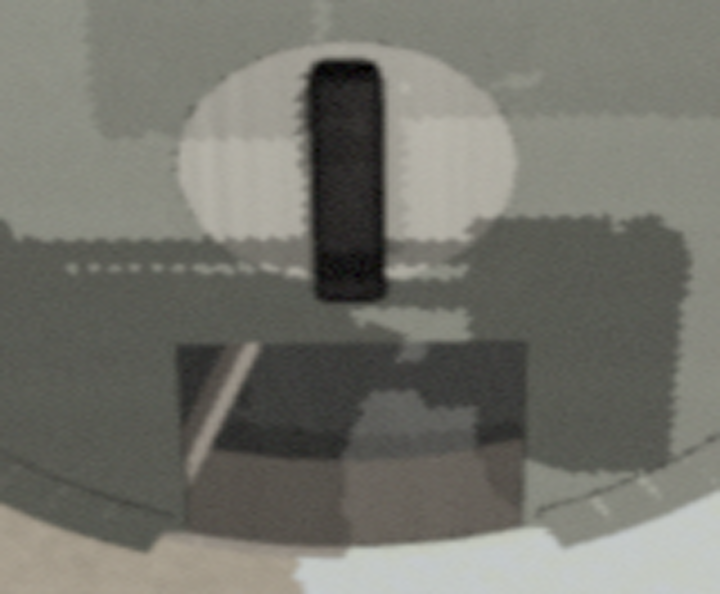

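```bash
python3 -c "
from h import *
W=ld('wrist1')
c=np.array([.5408,.1795])
def a(n,u,v,z):
    p=onz(W,u,v,z)[:2]-c; print(n,p+c,np.hypot(*p),np.degrees(np.arctan2(p[1],p[0])))
a('tip',197,130,.066);a('stub',376,75,.014)
a('hand top',327,227.5,.101);a('h end1',326.5,198.8,.101);a('h end2',327.3,255.8,.101)
a('notch inL',250+177/4.5,180+343/3.3,.071);a('notch inR',250+527/4.5,180+343/3.3,.071)
a('outL',250+160/4.5,180+535/3.3,.071);a('outR',250+560/4.5,180+535/3.3,.071)
a('wall top far',250+255/4.5,180+345/3.3,.064);a('wall bot',250+190/4.5,180+475/3.3,.064)
f=W['frame']
cv2.imwrite('pics/w1d.png',cv2.resize(f[50:170,170:400],None,fx=3.4,fy=3.4,interpolation=cv2.INTER_CUBIC))
"
```

```text
tip [0.40295491 0.20938656] 0.1410477786369206 167.76688823111118
stub [0.52121052 0.32473814] 0.14655328629335704 97.68160268863362
hand top [0.53564022 0.18951516] 0.011266176771686266 117.25736150044813
h end1 [0.52483137 0.21032336] 0.034714215644170876 117.38726855158806
h end2 [0.54665643 0.16795899] 0.012941893940810962 -63.094719842685016
notch inL [0.53163017 0.11858443] 0.06160188186456704 -98.56065102791223
notch inR [0.59740693 0.15109982] 0.06333178438554808 -26.643310367598072
outL [0.55431117 0.0605092 ] 0.11975542289036209 -83.5219254852451
outR [0.63336648 0.0996144 ] 0.12227126791463235 -40.79445054070021
wall top far [0.54753598 0.12252164] 0.057375139050809244 -83.25779113939727
wall bot [0.55287284 0.07793836] 0.10227668659090218 -83.22094616191382
```

View pics/w1d.png

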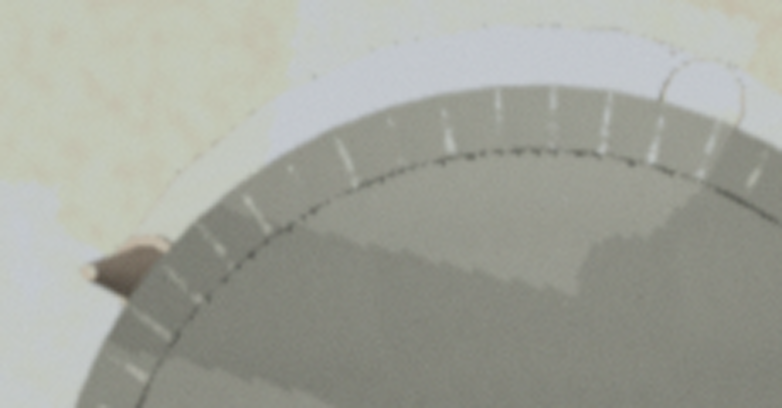

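Wrist view: the cover's rim fits a circle of radius 128.1 mm centred at (0.541,0.180). The handle is at (327,228), about 4 mm to tool +y. The cone tip is at (197,130), which works out to 141 mm from the axis at about 168°. The partition wall seen through the notch lies at -83°, so the wanted compartment is at about 168.8°. The turn needed is about -128°.

Next I'll centre over the handle, go down and grip it.

>>> {"api": "step_arm", "payload": {"targets": [{"tx":0,"ty":4,"tz":0,"ax":0,"ay":0,"az":0,"grip":0},{"tx":0,"ty":0,"tz":35,"ax":0,"ay":0,"az":0,"grip":0},{"tx":0,"ty":0,"tz":40,"ax":0,"ay":0,"az":0,"grip":0},{"tx":0,"ty":0,"tz":35,"ax":0,"ay":0,"az":0,"grip":0},{"tx":0,"ty":0,"tz":20,"ax":0,"ay":0,"az":0,"grip":0},{"tx":0,"ty":0,"tz":12,"ax":0,"ay":0,"az":0,"grip":100},{"tx":0,"ty":0,"tz":0,"ax":0,"ay":0,"az":0,"grip":180},{"tx":0,"ty":0,"tz":0,"ax":0,"ay":0,"az":0,"grip":255},{"tx":0,"ty":0,"tz":0,"ax":0,"ay":0,"az":0,"grip":255},{"tx":0,"ty":0,"tz":0,"ax":0,"ay":0,"az":0,"grip":255},{"tx":0,"ty":0,"tz":0,"ax":0,"ay":0,"az":0,"grip":255}], "squeeze": 25}}

```text
t: 4.35
tool_pos: [0.5416, 0.1791, 0.0918]
orientation: [1.663, 2.664, 0.002]
force: [-0.7, -0.1, -0.7]
opening: 0.0498
```

```bash
python3 -c "
from h import *
shot(('2',['wrist','side']))
f=ld('side2')['frame']
cv2.imwrite('pics/s2c.png',cv2.resize(f[110:270,210:390],None,fx=4.2,fy=3.6,interpolation=cv2.INTER_CUBIC))"
```

```text
t 4.35 p [0.5416 0.1791 0.0918] xyaw 116.06 tilt [0.0018 0.0004] F [-0.7 -0.1 -0.7] op 0.0498 q [ 0.23  0.16  1.72 -0.    1.26 -0.23]
```

View pics/s2c.png

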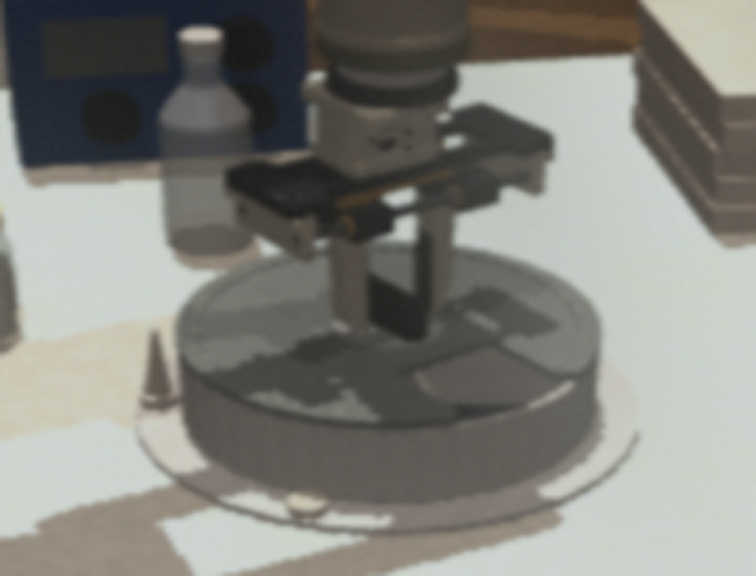

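The fingers straddle the handle but are still closing, with the opening at 50 mm. I'll let them finish.

>>> {"api": "step_arm", "payload": {"targets": [{"tx":0,"ty":0,"tz":0,"ax":0,"ay":0,"az":0,"grip":255},{"tx":0,"ty":0,"tz":0,"ax":0,"ay":0,"az":0,"grip":255},{"tx":0,"ty":0,"tz":0,"ax":0,"ay":0,"az":0,"grip":255},{"tx":0,"ty":0,"tz":0,"ax":0,"ay":0,"az":0,"grip":255},{"tx":0,"ty":0,"tz":0,"ax":0,"ay":0,"az":0,"grip":255},{"tx":0,"ty":0,"tz":0,"ax":0,"ay":0,"az":0,"grip":255},{"tx":0,"ty":0,"tz":0,"ax":0,"ay":0,"az":0,"grip":255}], "squeeze": 25}}

```text
t: 5.15
tool_pos: [0.5405, 0.1787, 0.0906]
orientation: [-1.663, -2.665, 0.001]
force: [-5.0, -2.2, 3.4]
opening: 0.0138
```

>>> {"api": "step_arm", "payload": {"targets": [{"tx":0,"ty":-1.2,"tz":0,"ax":0,"ay":0,"az":0,"grip":255},{"tx":0,"ty":0,"tz":0,"ax":0,"ay":0,"az":0.05,"grip":255},{"tx":0,"ty":0,"tz":0,"ax":0,"ay":0,"az":0.1,"grip":255},{"tx":0,"ty":0,"tz":0,"ax":0,"ay":0,"az":0.1,"grip":255},{"tx":0,"ty":0,"tz":0,"ax":0,"ay":0,"az":0.1,"grip":255},{"tx":0,"ty":0,"tz":0,"ax":0,"ay":0,"az":0.1,"grip":255},{"tx":0,"ty":0,"tz":0,"ax":0,"ay":0,"az":0.1,"grip":255},{"tx":0,"ty":0,"tz":0,"ax":0,"ay":0,"az":0.1,"grip":255},{"tx":0,"ty":0,"tz":0,"ax":0,"ay":0,"az":0.1,"grip":255},{"tx":0,"ty":0,"tz":0,"ax":0,"ay":0,"az":0.1,"grip":255},{"tx":0,"ty":0,"tz":0,"ax":0,"ay":0,"az":0.1,"grip":255},{"tx":0,"ty":0,"tz":0,"ax":0,"ay":0,"az":0.05,"grip":255},{"tx":0,"ty":0,"tz":0,"ax":0,"ay":0,"az":0,"grip":255}], "squeeze": 25}}

```text
t: 6.45
tool_pos: [0.5391, 0.1788, 0.0905]
orientation: [-2.738, -1.539, 0.001]
force: [-5.5, 1.1, 3.1]
opening: 0.0139
```

```bash
python3 -c "
from h import *
s,R=shot(('3',['wrist']));print(s['wrist_torque'].round(2), 'Ftool',(R.T@s['force']).round(1))"
```

```text
t 6.45 p [0.5391 0.1788 0.0905] xyaw 58.68 tilt [-0.0014  0.0005] F [-5.5  1.1  3.1] op 0.0139 q [0.23 0.16 1.72 0.   1.26 0.78]
[ 0.06  0.95 -0.11] Ftool [-2.  -5.3 -3.1]
```

View pics/wrist3.png

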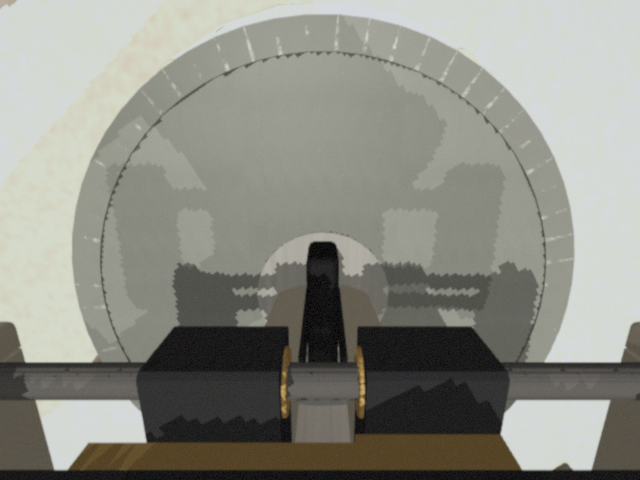

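>>> {"api": "step_arm", "payload": {"targets": [{"tx":0,"ty":-1,"tz":0,"ax":0,"ay":0,"az":0,"grip":255},{"tx":0,"ty":0,"tz":0,"ax":0,"ay":0,"az":0.06,"grip":255},{"tx":0,"ty":0,"tz":0,"ax":0,"ay":0,"az":0.1,"grip":255},{"tx":0,"ty":0,"tz":0,"ax":0,"ay":0,"az":0.1,"grip":255},{"tx":0,"ty":0,"tz":0,"ax":0,"ay":0,"az":0.1,"grip":255},{"tx":0,"ty":0,"tz":0,"ax":0,"ay":0,"az":0.1,"grip":255},{"tx":0,"ty":0,"tz":0,"ax":0,"ay":0,"az":0.1,"grip":255},{"tx":0,"ty":0,"tz":0,"ax":0,"ay":0,"az":0.1,"grip":255},{"tx":0,"ty":0,"tz":0,"ax":0,"ay":0,"az":0.1,"grip":255},{"tx":0,"ty":0,"tz":0,"ax":0,"ay":0,"az":0.1,"grip":255},{"tx":0,"ty":0,"tz":0,"ax":0,"ay":0,"az":0.1,"grip":255},{"tx":0,"ty":0,"tz":0,"ax":0,"ay":0,"az":0.1,"grip":255},{"tx":0,"ty":0,"tz":0,"ax":0,"ay":0,"az":0.1,"grip":255},{"tx":0,"ty":0,"tz":0,"ax":0,"ay":0,"az":0.06,"grip":255},{"tx":0,"ty":0,"tz":0,"ax":0,"ay":0,"az":0,"grip":255},{"tx":0,"ty":0,"tz":0,"ax":0,"ay":0,"az":0,"grip":255}], "squeeze": 25}}

```text
t: 8.1
tool_pos: [0.5384, 0.1803, 0.0906]
orientation: [-3.125, 0.304, 0.001]
force: [-3.9, 6.3, 1.4]
opening: 0.0143
```

```bash
python3 -c "
from h import *
s,R=shot(('4',['top','side']));print(s['wrist_torque'].round(2), 'Ftool',(R.T@s['force']).round(1))
f=ld('side4')['frame']
cv2.imwrite('pics/s4c.png',cv2.resize(f[110:270,210:390],None,fx=4.2,fy=3.6,interpolation=cv2.INTER_CUBIC))"
```

```text
t 8.1 p [0.5384 0.1803 0.0906] xyaw -11.11 tilt [-0.0006  0.002 ] F [-3.9  6.3  1.4] op 0.0143 q [0.23 0.16 1.73 0.   1.26 2.  ]
[ 0.88  0.67 -0.16] Ftool [-5.1 -5.4 -1.4]
```

View pics/s4c.png

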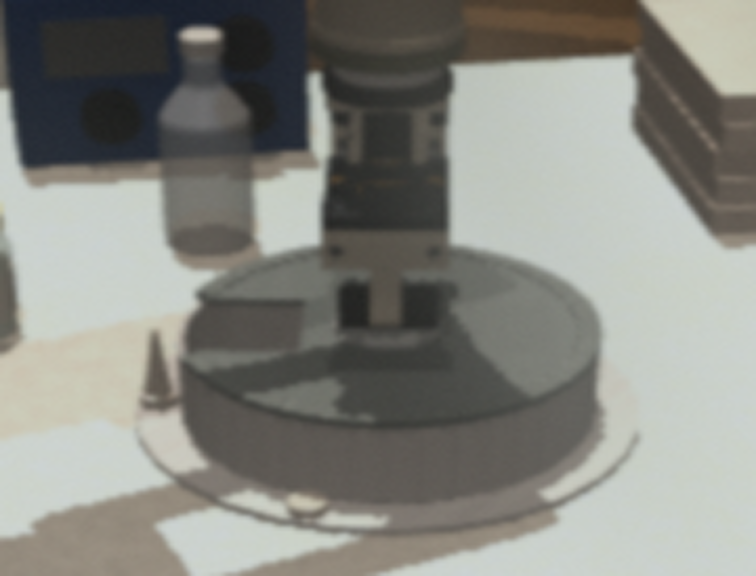

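>>> {"api": "step_arm", "payload": {"targets": [{"tx":0,"ty":0,"tz":0,"ax":0,"ay":0,"az":0,"grip":140},{"tx":0,"ty":0,"tz":0,"ax":0,"ay":0,"az":0,"grip":140},{"tx":0,"ty":0,"tz":0,"ax":0,"ay":0,"az":0,"grip":140},{"tx":0,"ty":0,"tz":0,"ax":0,"ay":0,"az":0,"grip":60},{"tx":0,"ty":0,"tz":-20,"ax":0,"ay":0,"az":0,"grip":0},{"tx":0,"ty":0,"tz":-40,"ax":0,"ay":0,"az":0,"grip":0},{"tx":0,"ty":0,"tz":-40,"ax":0,"ay":0,"az":0,"grip":0},{"tx":0,"ty":0,"tz":-40,"ax":0,"ay":0,"az":0,"grip":0},{"tx":0,"ty":0,"tz":0,"ax":0,"ay":0,"az":0,"grip":0},{"tx":0,"ty":0,"tz":0,"ax":0,"ay":0,"az":0,"grip":0}]}}

```text
t: 9.2
tool_pos: [0.5398, 0.179, 0.232]
orientation: [-3.126, 0.305, -0.005]
force: [-0.1, 0.4, -0.4]
opening: 0.0891
```

```bash
python3 -c "
from h import *
s,R=shot(('5',['wrist']))"
```

```text
t 9.2 p [0.5398 0.179  0.232 ] xyaw -11.14 tilt [0.003  0.0006] F [-0.1  0.4 -0.4] op 0.0891 q [ 0.23  0.04  1.58 -0.    1.51  2.  ]
```

View pics/wrist5.png

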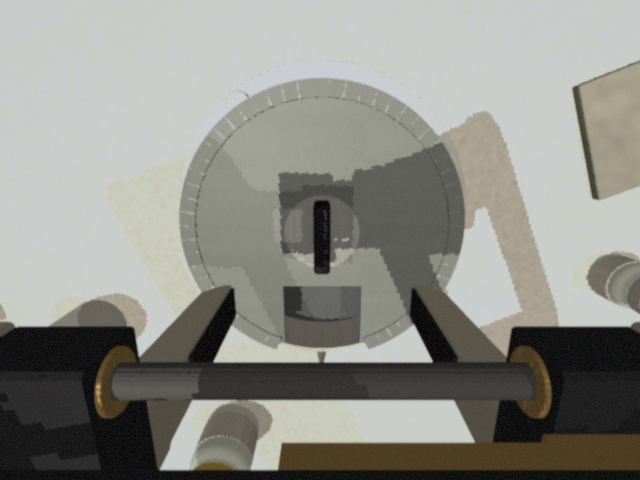

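```bash
python3 -c "
from h import *
f=ld('wrist5')['frame']
cv2.imwrite('pics/w5c.png',cv2.resize(f[180:370,250:400],None,fx=5,fy=3,interpolation=cv2.INTER_CUBIC))
cv2.imwrite('pics/w5d.png',cv2.resize(f[60:230,170:480],None,fx=2.5,fy=2.5,interpolation=cv2.INTER_CUBIC))
"
```

```text
(no output)
```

View pics/w5c.png

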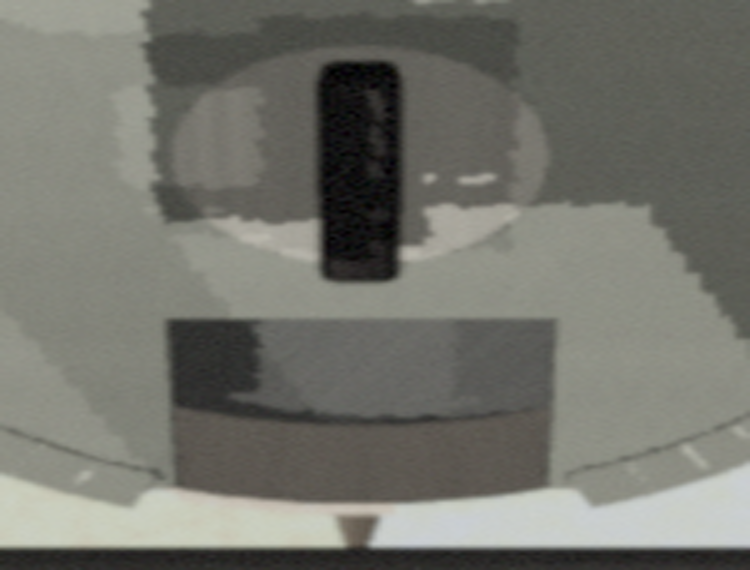

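View pics/w5d.png

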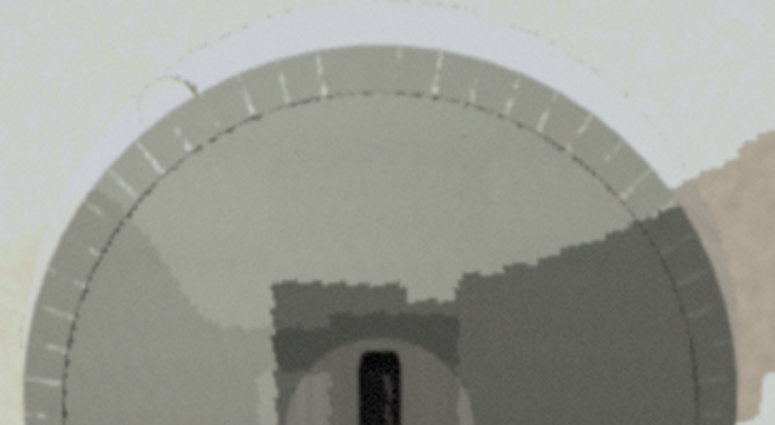

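```bash
python3 -c "
from h import *
W=ld('wrist5')
px=[(170+24/2.5,60+400/2.5),(170+737/2.5,60+390/2.5),(170+375/2.5,60+44/2.5),(170+680/2.5,60+192/2.5),(170+120/2.5,60+165/2.5)]
P=np.array([onz(W,u,v,.071)[:2] for u,v in px]);A=np.c_[2*P,np.ones(5)];b=(P**2).sum(1)
s=np.linalg.lstsq(A,b,rcond=None)[0];c=s[:2];print(c,np.sqrt(s[2]+c@c))
def a(n,u,v,z):
    p=onz(W,u,v,z)[:2]-c; print(n,(p+c).round(4),np.hypot(*p).round(4),np.degrees(np.arctan2(p[1],p[0])).round(2)); return p
C=lambda u,v:(250+u/5,180+v/3)
a('cone tip?',*C(358,545),.066);a('cone mid',*C(357,530),.06)
i1=a('inL',*C(166,320),.071);i2=a('inR',*C(557,320),.071)
o1=a('oL',*C(174,475),.071);o2=a('oR',*C(550,475),.071)
d=(o1+o2-i1-i2);print('notch dir',np.degrees(np.arctan2(d[1],d[0])))
d=i1-i2;print('perp in',np.degrees(np.arctan2(d[1],d[0])),np.hypot(*d)); m=(i1+i2)/2;print('mid angle',np.degrees(np.arctan2(m[1],m[0])),np.hypot(*m))
a('stub',170+165/2.5,60+97/2.5,.014)
"
```

```text
[0.53909382 0.1795645 ] 0.1281090674747045
cone tip? [0.4045 0.2076] 0.1375 168.25
cone mid [0.4064 0.2074] 0.1356 168.14
inL [0.4947 0.2268] 0.0648 133.22
inR [0.4806 0.1543] 0.0638 -156.65
oL [0.4408 0.2375] 0.1141 149.51
oR [0.4265 0.1646] 0.1135 -172.41
notch dir 169.02031848488303
perp in 78.9483111821375 0.07387041954583126
mid angle 167.95382517044894 0.05261740271367921
stub [0.6717 0.2394] 0.1454 24.28
```

Wrist view after letting go: the notch is centred at column 322, the cone tip is right behind it at (321,358), and no partition wall shows in the notch. The notch measures 168.0–169.0°, the cone about 168.2° and the stub-based angle 168.3°, so the opening is squarely over the wanted compartment.

Now to the rack.

>>> {"api": "step_arm", "payload": {"targets": [{"tx":7.6,"ty":41.4,"tz":0,"ax":0,"ay":0,"az":0,"grip":0},{"tx":7.6,"ty":41.4,"tz":0,"ax":0,"ay":0,"az":0,"grip":0},{"tx":7.6,"ty":41.4,"tz":0,"ax":0,"ay":0,"az":0,"grip":0},{"tx":7.6,"ty":41.4,"tz":0,"ax":0,"ay":0,"az":0,"grip":0},{"tx":7.6,"ty":41.4,"tz":0,"ax":0,"ay":0,"az":0,"grip":0},{"tx":7.6,"ty":41.4,"tz":0,"ax":0,"ay":0,"az":0,"grip":0},{"tx":7.6,"ty":41.4,"tz":0,"ax":0,"ay":0,"az":0,"grip":0},{"tx":7.6,"ty":41.4,"tz":0,"ax":0,"ay":0,"az":0,"grip":0},{"tx":7.6,"ty":41.4,"tz":0,"ax":0,"ay":0,"az":0,"grip":0},{"tx":7.6,"ty":41.4,"tz":0,"ax":0,"ay":0,"az":0,"grip":0},{"tx":7.6,"ty":41.4,"tz":0,"ax":0,"ay":0,"az":0,"grip":0},{"tx":7.6,"ty":41.4,"tz":0,"ax":0,"ay":0,"az":0,"grip":0}]}}

```text
t: 10.45
tool_pos: [0.5313, -0.3273, 0.2279]
orientation: [-3.125, 0.305, 0.005]
force: [0.8, 0.5, 0.6]
opening: 0.0932
```

>>> {"api": "step_arm", "payload": {"targets": [{"tx":0,"ty":0,"tz":0,"ax":0,"ay":0,"az":-0.144,"grip":0},{"tx":0,"ty":0,"tz":0,"ax":0,"ay":0,"az":-0.144,"grip":0},{"tx":0,"ty":0,"tz":0,"ax":0,"ay":0,"az":-0.144,"grip":0},{"tx":0,"ty":0,"tz":0,"ax":0,"ay":0,"az":-0.144,"grip":0},{"tx":0,"ty":0,"tz":0,"ax":0,"ay":0,"az":-0.144,"grip":0},{"tx":0,"ty":0,"tz":0,"ax":0,"ay":0,"az":-0.144,"grip":0},{"tx":0,"ty":0,"tz":0,"ax":0,"ay":0,"az":-0.144,"grip":0},{"tx":0,"ty":0,"tz":0,"ax":0,"ay":0,"az":-0.144,"grip":0},{"tx":0,"ty":0,"tz":0,"ax":0,"ay":0,"az":-0.144,"grip":0},{"tx":0,"ty":0,"tz":0,"ax":0,"ay":0,"az":-0.144,"grip":0},{"tx":0,"ty":0,"tz":0,"ax":0,"ay":0,"az":-0.144,"grip":0},{"tx":0,"ty":0,"tz":0,"ax":0,"ay":0,"az":-0.144,"grip":0},{"tx":0,"ty":0,"tz":0,"ax":0,"ay":0,"az":-0.144,"grip":0},{"tx":0,"ty":0,"tz":0,"ax":0,"ay":0,"az":-0.144,"grip":0},{"tx":0,"ty":0,"tz":0,"ax":0,"ay":0,"az":0,"grip":0},{"tx":0,"ty":0,"tz":0,"ax":0,"ay":0,"az":0,"grip":0}]}}

```text
t: 12.05
tool_pos: [0.5319, -0.3257, 0.2288]
orientation: [-1.93, -2.475, 0.0]
force: [0.2, 0.0, 0.2]
opening: 0.0928
```

```bash
python3 -c "
from h import *
s,R=shot(('6',['wrist','top']))
f=ld('wrist6')['frame']
cv2.imwrite('pics/w6c.png',cv2.resize(f[150:340,220:430],None,fx=3.8,fy=3.1,interpolation=cv2.INTER_CUBIC))
t=ld('top6')['frame']
cv2.imwrite('pics/t6c.png',cv2.resize(t[185:305,200:330],None,fx=5,fy=5,interpolation=cv2.INTER_CUBIC))
W=ld('wrist6');print(proj(W,[list(s['tool_pos'][:2])+[.056]]))
"
```

```text
t 12.05 p [ 0.5319 -0.3257  0.2288] xyaw 104.12 tilt [-0.0023  0.0016] F [0.2 0.  0.2] op 0.0928 q [-0.63  0.2   1.42 -0.    1.53 -0.88]
[[322.47618864 229.93203641]]
```

View pics/wrist6.png

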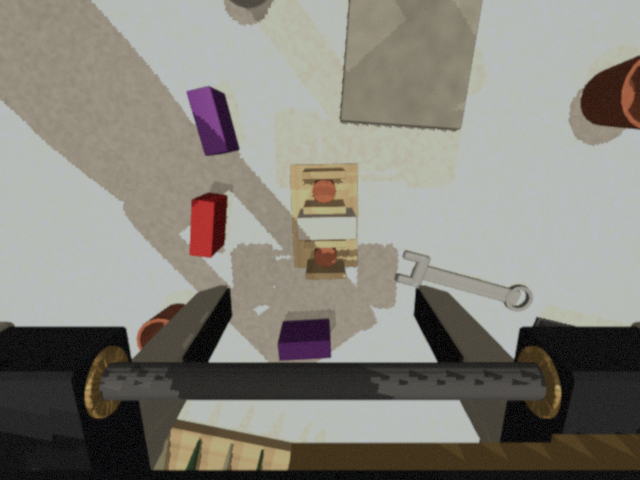

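View pics/w6c.png

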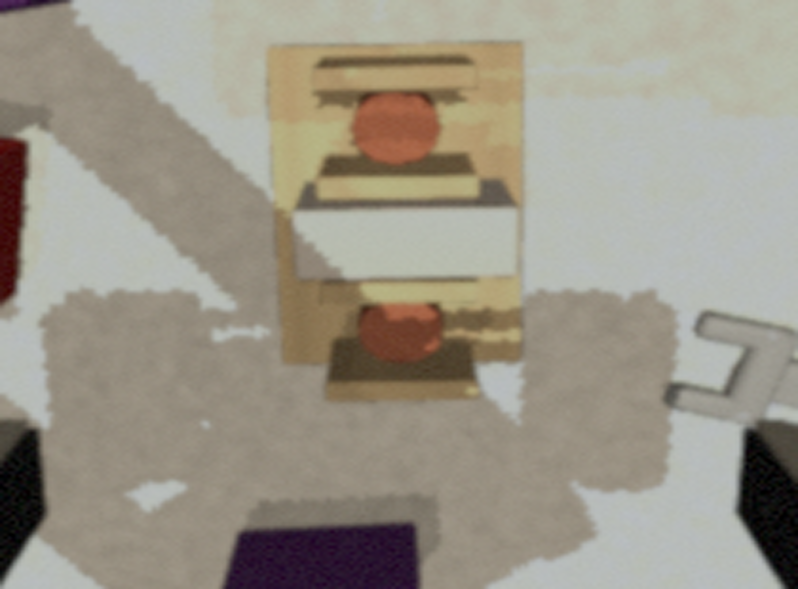

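View pics/t6c.png

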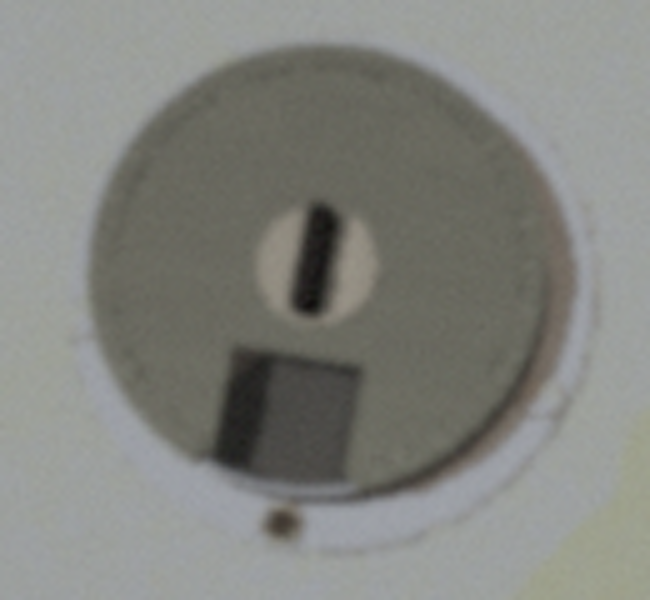

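```bash
python3 -c "
from h import *
W=ld('wrist6');C=lambda u,v:(220+u/3.8,150+v/3.1)
P=np.array([onz(W,*C(u,v),.056)[:2] for u,v in [(293,208),(517,205),(515,275),(297,278)]])
print(P,np.linalg.norm(P[0]-P[1]),np.linalg.norm(P[1]-P[2]));m=P.mean(0)
d=P[1]+P[2]-P[0]-P[3];print(m,np.degrees(np.arctan2(d[1],d[0])))
y=np.radians(104.12);x=np.array([np.cos(y),np.sin(y)]);yy=np.array([np.sin(y),-np.cos(y)])
e=m-[.5319,-.3257];print('tx,ty',e@x*1e3,e@yy*1e3)
P=np.array([onz(W,u,v,.012)[:2] for u,v in [(341,122),(461,130),(481,0)]]);print('batt',P,np.linalg.norm(P[0]-P[1]))
q=P[1]-P[0]; n=np.array([-q[1],q[0]])/np.hypot(*q); print('centre',(P[0]+P[1])/2+n*.06, np.degrees(np.arctan2(q[1],q[0])))
"
```

```text
[[ 0.50610603 -0.3196753 ]
 [ 0.5587445  -0.30539718]
 [ 0.5641134  -0.3263397 ]
 [ 0.5119612  -0.34053934]] 0.0545405646500173 0.021619766263867
[ 0.53523128 -0.32298788] 15.203446035947989
tx,ty 1.8175024786227238 3.892263994044577
batt [[ 0.52534577 -0.2265971 ]
 [ 0.64150217 -0.20491455]
 [ 0.62007399 -0.09607387]] 0.11816277432169205
centre [ 0.57241413 -0.15677461] 10.57353271269543
```

Wrist view: the post's top has corners at about (297,217) and (356,238), measured 54.5 × 21.6 mm, with yaw about 15° and centre (0.535,-0.323). The top crop shows the opening at (260,268) in front of the cone at (257,289). I'll centre over the post and go down beside its narrow ends.

>>> {"api": "step_arm", "payload": {"targets": [{"tx":1.8,"ty":3,"tz":0,"ax":0,"ay":0,"az":-0.017,"grip":0},{"tx":0,"ty":0,"tz":40,"ax":0,"ay":0,"az":0,"grip":0},{"tx":0,"ty":0,"tz":45,"ax":0,"ay":0,"az":0,"grip":0},{"tx":0,"ty":0,"tz":40,"ax":0,"ay":0,"az":0,"grip":0},{"tx":0,"ty":0,"tz":30,"ax":0,"ay":0,"az":0,"grip":0},{"tx":0,"ty":0,"tz":20,"ax":0,"ay":0,"az":0,"grip":0},{"tx":0,"ty":0,"tz":14,"ax":0,"ay":0,"az":0,"grip":0},{"tx":0,"ty":0,"tz":10,"ax":0,"ay":0,"az":0,"grip":0},{"tx":0,"ty":0,"tz":0,"ax":0,"ay":0,"az":0,"grip":0}], "squeeze": 20}}

```text
t: 13.05
tool_pos: [0.5346, -0.3232, 0.0306]
orientation: [-1.904, -2.497, 0.0]
force: [-0.4, -0.2, 0.7]
opening: 0.0933
```

>>> {"api": "step_arm", "payload": {"targets": [{"tx":0,"ty":0,"tz":0,"ax":0,"ay":0,"az":0,"grip":80},{"tx":0,"ty":0,"tz":0,"ax":0,"ay":0,"az":0,"grip":120},{"tx":0,"ty":0,"tz":0,"ax":0,"ay":0,"az":0,"grip":160},{"tx":0,"ty":0,"tz":0,"ax":0,"ay":0,"az":0,"grip":160},{"tx":0,"ty":0,"tz":0,"ax":0,"ay":0,"az":0,"grip":160},{"tx":0,"ty":0,"tz":0,"ax":0,"ay":0,"az":0,"grip":160},{"tx":0,"ty":0,"tz":0,"ax":0,"ay":0,"az":0,"grip":160}], "squeeze": 20}}

```text
t: 13.75
tool_pos: [0.5352, -0.3238, 0.032]
orientation: [1.905, 2.498, -0.0]
force: [-0.8, 0.5, 3.1]
opening: 0.0559
```

```bash
python3 -c "
from h import *
s,R=shot(('7',['wrist','side']))
f=ld('side7')['frame']
cv2.imwrite('pics/s7c.png',cv2.resize(f[230:410,250:430],None,fx=3.3,fy=3.3,interpolation=cv2.INTER_CUBIC))
"
```

```text
t 13.75 p [ 0.5352 -0.3238  0.032 ] xyaw 105.35 tilt [ 0.0003 -0.0003] F [-0.8  0.5  3.1] op 0.0559 q [-0.63  0.37  1.59 -0.    1.18 -0.89]
```

View pics/s7c.png

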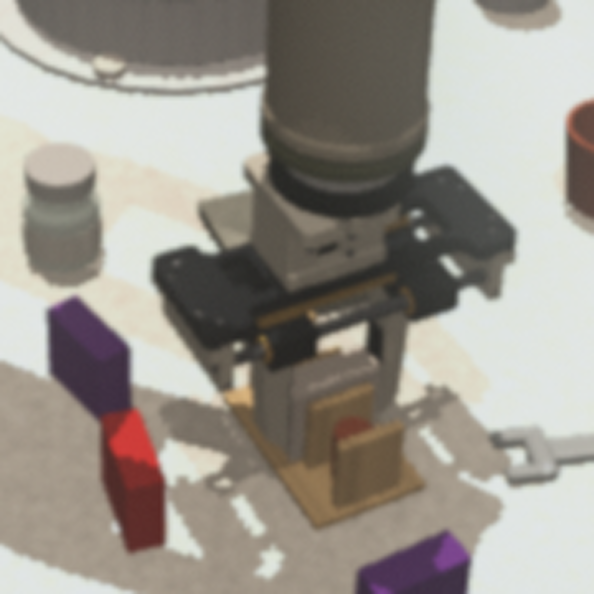

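View pics/wrist7.png

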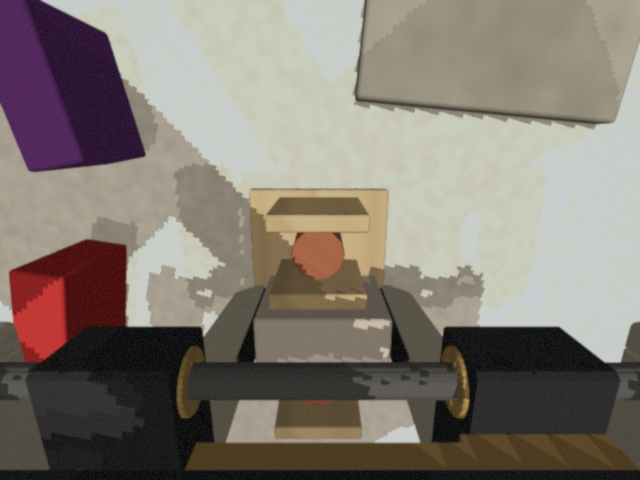

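Side view: both fingers are on the post's narrow ends, at crop (270,410) and (385,360). The opening reads 55.9 mm, which matches the 56 mm length. I'll lift it and carry it over the shelf.

>>> {"api": "step_arm", "payload": {"targets": [{"tx":0,"ty":0,"tz":-10,"ax":0,"ay":0,"az":0,"grip":160},{"tx":0,"ty":0,"tz":-20,"ax":0,"ay":0,"az":0,"grip":160},{"tx":0,"ty":0,"tz":-30,"ax":0,"ay":0,"az":0,"grip":160},{"tx":0,"ty":0,"tz":-30,"ax":0,"ay":0,"az":0,"grip":160},{"tx":0,"ty":0,"tz":-10,"ax":0,"ay":0,"az":0,"grip":160},{"tx":15.1,"ty":8,"tz":0,"ax":0,"ay":0,"az":0,"grip":160},{"tx":25,"ty":13,"tz":0,"ax":0,"ay":0,"az":0,"grip":160},{"tx":30,"ty":16,"tz":0,"ax":0,"ay":0,"az":0,"grip":160},{"tx":30,"ty":16,"tz":0,"ax":0,"ay":0,"az":0,"grip":160},{"tx":25,"ty":13,"tz":0,"ax":0,"ay":0,"az":0,"grip":160},{"tx":16,"ty":8.7,"tz":0,"ax":0,"ay":0,"az":0,"grip":160},{"tx":10,"ty":5,"tz":0,"ax":0,"ay":0,"az":0,"grip":160},{"tx":0,"ty":0,"tz":0,"ax":0,"ay":0,"az":0,"grip":160},{"tx":0,"ty":0,"tz":0,"ax":0,"ay":0,"az":0,"grip":160}]}}

```text
t: 15.25
tool_pos: [0.5713, -0.1568, 0.1308]
orientation: [-1.904, -2.498, 0.001]
force: [0.0, -0.7, -1.4]
opening: 0.0558
```

```bash
python3 -c "
from h import *
s,R=shot(('8',['wrist','side']))
f=ld('side8')['frame']
cv2.imwrite('pics/s8c.png',cv2.resize(f[200:400,250:450],None,fx=3,fy=3,interpolation=cv2.INTER_CUBIC))
"
```

```text
t 15.25 p [ 0.5713 -0.1568  0.1308] xyaw 105.38 tilt [-0.0013  0.0001] F [ 0.  -0.7 -1.4] op 0.0558 q [-0.35  0.18  1.62 -0.    1.34 -0.62]
```

View pics/s8c.png

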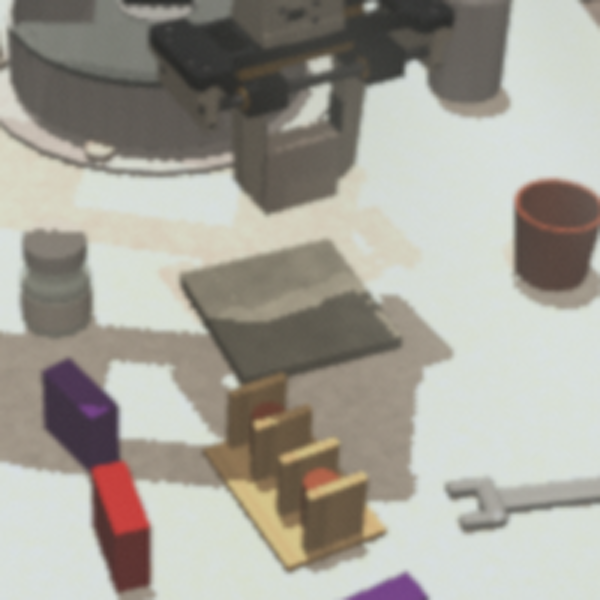

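View pics/wrist8.png

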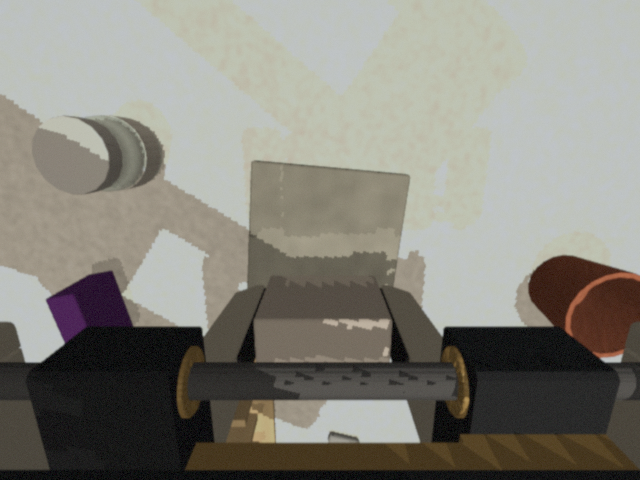

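The post hangs upright over the shelf and the rack's middle channel is empty. I'll lower it.

>>> {"api": "step_arm", "payload": {"targets": [{"tx":0,"ty":0,"tz":20,"ax":0,"ay":0,"az":0,"grip":160},{"tx":0,"ty":0,"tz":30,"ax":0,"ay":0,"az":0,"grip":160},{"tx":0,"ty":0,"tz":20,"ax":0,"ay":0,"az":0,"grip":160},{"tx":0,"ty":0,"tz":10,"ax":0,"ay":0,"az":0,"grip":160},{"tx":0,"ty":0,"tz":5,"ax":0,"ay":0,"az":0,"grip":160},{"tx":0,"ty":0,"tz":3,"ax":0,"ay":0,"az":0,"grip":160},{"tx":0,"ty":0,"tz":0,"ax":0,"ay":0,"az":0,"grip":160},{"tx":0,"ty":0,"tz":1.5,"ax":0,"ay":0,"az":0,"grip":160},{"tx":0,"ty":0,"tz":0,"ax":0,"ay":0,"az":0,"grip":160}]}}

```text
t: 16.25
tool_pos: [0.5724, -0.157, 0.0429]
orientation: [1.904, 2.497, 0.001]
force: [0.6, 0.5, -2.0]
opening: 0.0561
```

>>> {"api": "step_arm", "payload": {"targets": [{"tx":0,"ty":0,"tz":2,"ax":0,"ay":0,"az":0,"grip":160},{"tx":0,"ty":0,"tz":1,"ax":0,"ay":0,"az":0,"grip":160},{"tx":0,"ty":0,"tz":0,"ax":0,"ay":0,"az":0,"grip":160}]}}

```text
t: 16.55
tool_pos: [0.5717, -0.1568, 0.0389]
orientation: [-1.904, -2.498, 0.0]
force: [-0.2, -0.2, -1.9]
opening: 0.056
```

>>> {"api": "step_arm", "payload": {"targets": [{"tx":0,"ty":0,"tz":1,"ax":0,"ay":0,"az":0,"grip":160},{"tx":0,"ty":0,"tz":0,"ax":0,"ay":0,"az":0,"grip":160}]}}

```text
t: 16.75
tool_pos: [0.5719, -0.1568, 0.0381]
orientation: [1.905, 2.498, -0.0]
force: [0.6, -0.0, -2.0]
opening: 0.0561
```

>>> {"api": "step_arm", "payload": {"targets": [{"tx":0,"ty":0,"tz":1,"ax":0,"ay":0,"az":0,"grip":160},{"tx":0,"ty":0,"tz":0,"ax":0,"ay":0,"az":0,"grip":160}]}}

```text
t: 16.95
tool_pos: [0.5721, -0.1569, 0.038]
orientation: [1.905, 2.498, 0.0]
force: [-3.7, 0.9, 5.3]
opening: 0.0556
```

Contact felt: 5 N up at TCP z 38 mm, exactly what a post standing on the 12 mm shelf should give. I'll let go, back off upward and turn the jaws a quarter turn.

>>> {"api": "step_arm", "payload": {"targets": [{"tx":0,"ty":0,"tz":0,"ax":0,"ay":0,"az":0,"grip":80},{"tx":0,"ty":0,"tz":0,"ax":0,"ay":0,"az":0,"grip":40},{"tx":0,"ty":0,"tz":0,"ax":0,"ay":0,"az":0,"grip":0},{"tx":0,"ty":0,"tz":0,"ax":0,"ay":0,"az":0,"grip":0},{"tx":0,"ty":0,"tz":0,"ax":0,"ay":0,"az":0,"grip":0},{"tx":0,"ty":0,"tz":-15,"ax":0,"ay":0,"az":0,"grip":0},{"tx":0,"ty":0,"tz":-30,"ax":0,"ay":0,"az":0,"grip":0},{"tx":0,"ty":0,"tz":-40,"ax":0,"ay":0,"az":0,"grip":0},{"tx":0,"ty":0,"tz":-40,"ax":0,"ay":0,"az":0,"grip":0},{"tx":0,"ty":0,"tz":-40,"ax":0,"ay":0,"az":0,"grip":0}]}}

```text
t: 17.95
tool_pos: [0.5717, -0.1568, 0.205]
orientation: [1.904, 2.498, 0.0]
force: [0.9, -0.5, 0.2]
opening: 0.0928
```

>>> {"api": "step_arm", "payload": {"targets": [{"tx":0,"ty":0,"tz":0,"ax":0,"ay":0,"az":0.1428,"grip":0},{"tx":0,"ty":0,"tz":0,"ax":0,"ay":0,"az":0.1428,"grip":0},{"tx":0,"ty":0,"tz":0,"ax":0,"ay":0,"az":0.1428,"grip":0},{"tx":0,"ty":0,"tz":0,"ax":0,"ay":0,"az":0.1428,"grip":0},{"tx":0,"ty":0,"tz":0,"ax":0,"ay":0,"az":0.1428,"grip":0},{"tx":0,"ty":0,"tz":0,"ax":0,"ay":0,"az":0.1428,"grip":0},{"tx":0,"ty":0,"tz":0,"ax":0,"ay":0,"az":0.1428,"grip":0},{"tx":0,"ty":0,"tz":0,"ax":0,"ay":0,"az":0.1428,"grip":0},{"tx":0,"ty":0,"tz":0,"ax":0,"ay":0,"az":0.1428,"grip":0},{"tx":0,"ty":0,"tz":0,"ax":0,"ay":0,"az":0.1428,"grip":0},{"tx":0,"ty":0,"tz":0,"ax":0,"ay":0,"az":0.1428,"grip":0},{"tx":0,"ty":0,"tz":0,"ax":0,"ay":0,"az":0,"grip":0},{"tx":0,"ty":0,"tz":0,"ax":0,"ay":0,"az":0,"grip":0}]}}

```text
t: 19.25
tool_pos: [0.572, -0.1569, 0.203]
orientation: [3.112, 0.426, 0.001]
force: [0.2, 0.1, -0.3]
opening: 0.0931
```

```bash
python3 -c "
from h import *
s,R=shot(('9',['wrist','side']))
f=ld('side9')['frame']
cv2.imwrite('pics/s9c.png',cv2.resize(f[200:400,250:450],None,fx=3,fy=3,interpolation=cv2.INTER_CUBIC))
f=ld('wrist9')['frame']
cv2.imwrite('pics/w9c.png',cv2.resize(f[160:310,230:420],None,fx=4,fy=4,interpolation=cv2.INTER_CUBIC))
print(proj(ld('wrist9'),[list(s['tool_pos'][:2])+[.062]]))
"
```

```text
t 19.25 p [ 0.572  -0.1569  0.203 ] xyaw 15.6 tilt [ 0.0008 -0.0003] F [ 0.2  0.1 -0.3] op 0.0931 q [-0.35  0.13  1.55 -0.    1.47  0.94]
[[323.52333424 237.64245992]]
```

View pics/s9c.png

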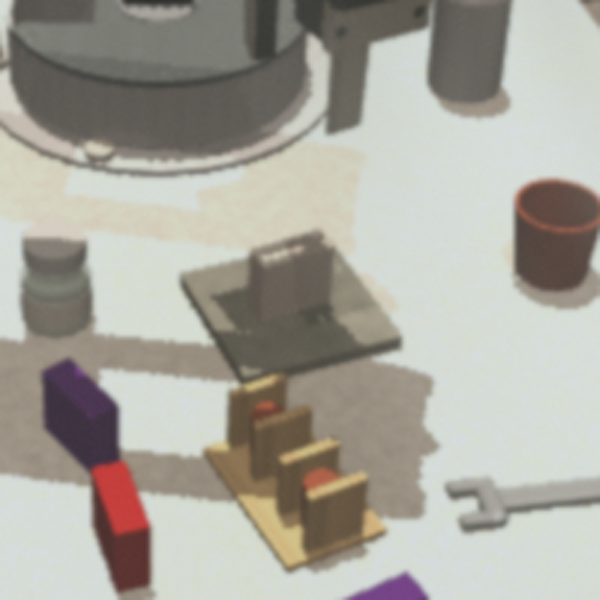

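View pics/w9c.png

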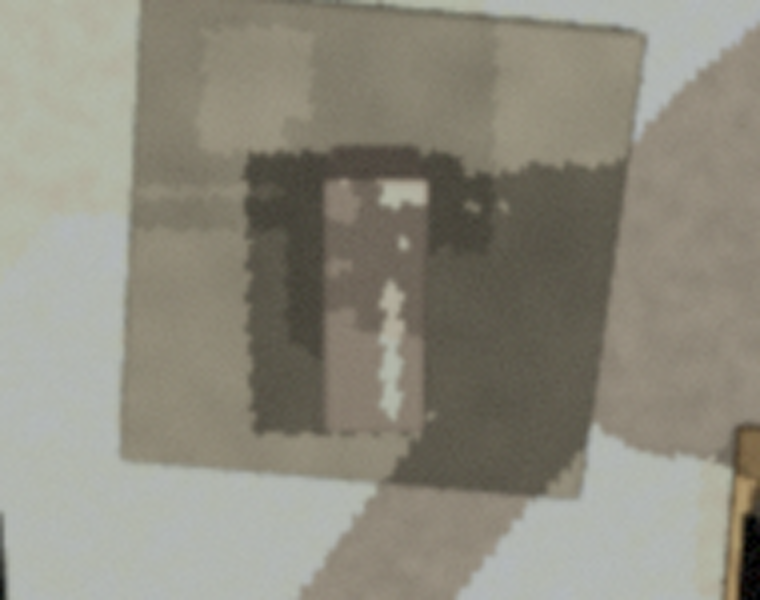

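The post stands upright on the shelf by itself, in wrist crop columns 325–427 and rows 180–433. Its centre at (324,237) is under the TCP axis, which projects to (323.5,237.6). I'll go down and take it by its broad sides.

>>> {"api": "step_arm", "payload": {"targets": [{"tx":0,"ty":0,"tz":40,"ax":0,"ay":0,"az":0,"grip":0},{"tx":0,"ty":0,"tz":45,"ax":0,"ay":0,"az":0,"grip":0},{"tx":0,"ty":0,"tz":35,"ax":0,"ay":0,"az":0,"grip":0},{"tx":0,"ty":0,"tz":22,"ax":0,"ay":0,"az":0,"grip":0},{"tx":0,"ty":0,"tz":15,"ax":0,"ay":0,"az":0,"grip":0},{"tx":0,"ty":0,"tz":0,"ax":0,"ay":0,"az":0,"grip":0},{"tx":0,"ty":0,"tz":0,"ax":0,"ay":0,"az":0,"grip":100},{"tx":0,"ty":0,"tz":0,"ax":0,"ay":0,"az":0,"grip":170},{"tx":0,"ty":0,"tz":0,"ax":0,"ay":0,"az":0,"grip":170},{"tx":0,"ty":0,"tz":0,"ax":0,"ay":0,"az":0,"grip":170},{"tx":0,"ty":0,"tz":0,"ax":0,"ay":0,"az":0,"grip":170},{"tx":0,"ty":0,"tz":0,"ax":0,"ay":0,"az":0,"grip":230},{"tx":0,"ty":0,"tz":0,"ax":0,"ay":0,"az":0,"grip":230},{"tx":0,"ty":0,"tz":0,"ax":0,"ay":0,"az":0,"grip":230},{"tx":0,"ty":0,"tz":0,"ax":0,"ay":0,"az":0,"grip":230}], "squeeze": 20}}

```text
t: 20.85
tool_pos: [0.5718, -0.1568, 0.0451]
orientation: [-3.113, -0.42, 0.0]
force: [0.2, -0.4, -0.4]
opening: 0.0254
```

```bash
python3 -c "
from h import *
s,R=shot(('10',['side']));print((R.T@s['force']).round(1))
f=ld('side10')['frame']
cv2.imwrite('pics/s10c.png',cv2.resize(f[180:340,270:430],None,fx=3.7,fy=3.7,interpolation=cv2.INTER_CUBIC))
"
```

```text
t 20.85 p [ 0.5718 -0.1568  0.0451] xyaw 15.35 tilt [-0.0002  0.0001] F [ 0.2 -0.4 -0.4] op 0.0254 q [-0.35  0.28  1.68  0.    1.19  0.95]
[0.1 0.4 0.4]
```

View pics/s10c.png

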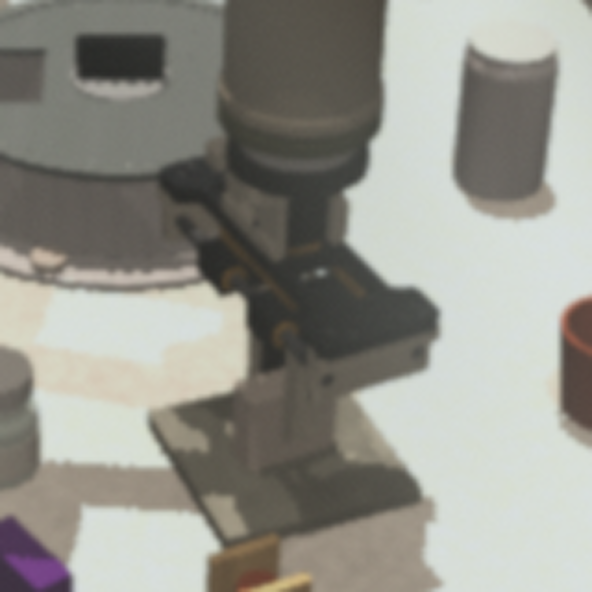

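>>> {"api": "step_arm", "payload": {"targets": [{"tx":0,"ty":0,"tz":0,"ax":0,"ay":0,"az":0,"grip":230},{"tx":0,"ty":0,"tz":0,"ax":0,"ay":0,"az":0,"grip":230},{"tx":0,"ty":0,"tz":0,"ax":0,"ay":0,"az":0,"grip":230},{"tx":0,"ty":0,"tz":0,"ax":0,"ay":0,"az":0,"grip":230}]}}

```text
t: 21.3
tool_pos: [0.5718, -0.1569, 0.0451]
orientation: [3.113, 0.42, -0.0]
force: [0.4, -0.8, -1.0]
opening: 0.0217
```

Gripped by the broad sides, with the opening at 21.7 mm. I'll lift and carry it over the opening.

>>> {"api": "step_arm", "payload": {"targets": [{"tx":0,"ty":0,"tz":-10,"ax":0,"ay":0,"az":0,"grip":230},{"tx":0,"ty":0,"tz":-20,"ax":0,"ay":0,"az":0,"grip":230},{"tx":0,"ty":0,"tz":-30,"ax":0,"ay":0,"az":0,"grip":230},{"tx":0,"ty":0,"tz":-30,"ax":0,"ay":0,"az":0,"grip":230},{"tx":0,"ty":0,"tz":-25,"ax":0,"ay":0,"az":0,"grip":230},{"tx":-1,"ty":-17,"tz":0,"ax":0,"ay":0,"az":0,"grip":230},{"tx":-1.8,"ty":-33.8,"tz":0,"ax":0,"ay":0,"az":0,"grip":230},{"tx":-1.8,"ty":-33.8,"tz":0,"ax":0,"ay":0,"az":0,"grip":230},{"tx":-1.8,"ty":-33.8,"tz":0,"ax":0,"ay":0,"az":0,"grip":230},{"tx":-1.8,"ty":-33.8,"tz":0,"ax":0,"ay":0,"az":0,"grip":230},{"tx":-1.8,"ty":-33.8,"tz":0,"ax":0,"ay":0,"az":0,"grip":230},{"tx":-1.8,"ty":-33.8,"tz":0,"ax":0,"ay":0,"az":0,"grip":230},{"tx":-1.8,"ty":-33.8,"tz":0,"ax":0,"ay":0,"az":0,"grip":230},{"tx":-1.8,"ty":-33.8,"tz":0,"ax":0,"ay":0,"az":0,"grip":230},{"tx":-1.8,"ty":-33.8,"tz":0,"ax":0,"ay":0,"az":0,"grip":230},{"tx":-1.8,"ty":-33.8,"tz":0,"ax":0,"ay":0,"az":0,"grip":230},{"tx":-1,"ty":-17,"tz":0,"ax":0,"ay":0,"az":0,"grip":230},{"tx":0,"ty":0,"tz":0,"ax":0,"ay":0,"az":0,"grip":230}]}}

```text
t: 23.1
tool_pos: [0.4518, 0.1988, 0.1589]
orientation: [-3.112, -0.425, 0.003]
force: [-0.4, 0.2, -0.8]
opening: 0.0219
```

>>> {"api": "step_arm", "payload": {"targets": [{"tx":0,"ty":0,"tz":0,"ax":0,"ay":0,"az":0.093,"grip":230},{"tx":0,"ty":0,"tz":0,"ax":0,"ay":0,"az":0.093,"grip":230},{"tx":0,"ty":0,"tz":0,"ax":0,"ay":0,"az":0.093,"grip":230},{"tx":0,"ty":0,"tz":0,"ax":0,"ay":0,"az":0.093,"grip":230},{"tx":0,"ty":0,"tz":0,"ax":0,"ay":0,"az":0.093,"grip":230},{"tx":0,"ty":0,"tz":0,"ax":0,"ay":0,"az":0,"grip":230},{"tx":0,"ty":0,"tz":0,"ax":0,"ay":0,"az":0,"grip":230}]}}

```text
t: 23.8
tool_pos: [0.4536, 0.1961, 0.1595]
orientation: [3.126, -0.305, -0.001]
force: [0.5, 0.1, -1.3]
opening: 0.0219
```

```bash
python3 -c "
from h import *
s,R=shot(('11',['wrist','side','top']));print((R.T@s['force']).round(1))
f=ld('side11')['frame']
cv2.imwrite('pics/s11c.png',cv2.resize(f[100:280,190:390],None,fx=3.7,fy=3.3,interpolation=cv2.INTER_CUBIC))
"
```

```text
t 23.8 p [0.4536 0.1961 0.1595] xyaw -11.16 tilt [-0.0009 -0.0003] F [ 0.5  0.1 -1.3] op 0.0219 q [ 0.3  -0.11  1.87 -0.    1.39  2.07]
[ 0.5 -0.2  1.3]
```

View pics/s11c.png

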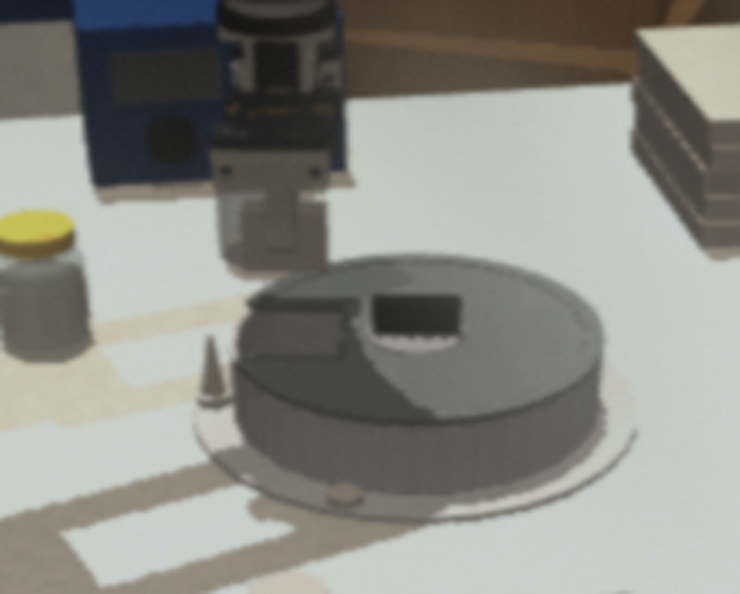

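View pics/wrist11.png

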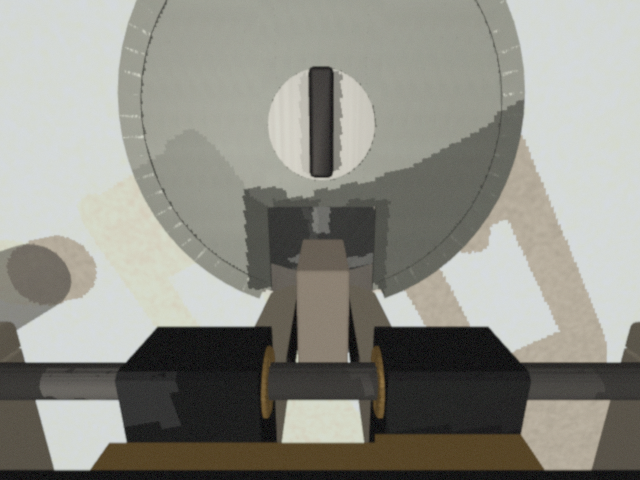

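View pics/top11.png

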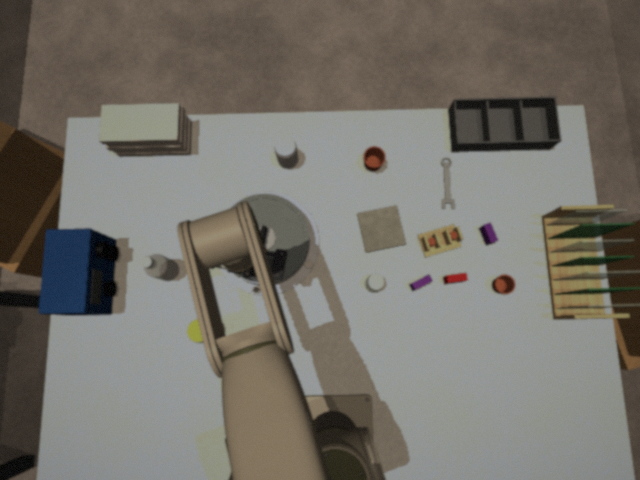

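```bash
python3 -c "
from h import *
W=ld('wrist11')
f=W['frame'];cv2.imwrite('pics/w11c.png',cv2.resize(f[180:340,220:420],None,fx=4,fy=3.6,interpolation=cv2.INTER_CUBIC))
p=np.array([.4536,.1961]);y=np.radians(-11.16);x=np.array([np.cos(y),np.sin(y)]);yy=np.array([np.sin(y),-np.cos(y)])
for n,u,v,z in [('inL',268,207,.071),('inR',376,207,.071),('hT',321,68,.101),('post top',302,240,.1765),('post topR',344,240,.1765)]:
  e=onz(W,u,v,z)[:2]-p;print(n,(e@x*1e3).round(1),(e@yy*1e3).round(1))
"
```

```text
inL 35.1 -38.0
inR 35.1 35.5
hT 115.7 -1.8
post top 41.1 -9.0
post topR 41.1 7.4
```

View pics/w11c.png

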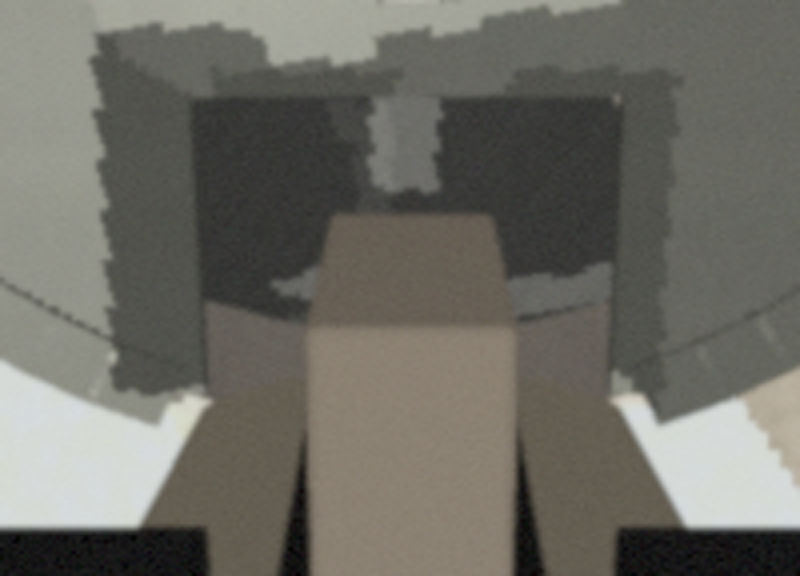

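Wrist view: the notch's inner edge, (268,207) to (376,207), lies 35 mm inward of the TCP. The post's half-length is 28 mm, so that leaves 7 mm. The notch's middle is about 1 mm to tool -y, so I'll shift 1 mm and lower.

>>> {"api": "step_arm", "payload": {"targets": [{"tx":0,"ty":-1,"tz":0,"ax":0,"ay":0,"az":0,"grip":230},{"tx":0,"ty":0,"tz":15,"ax":0,"ay":0,"az":0,"grip":230},{"tx":0,"ty":0,"tz":20,"ax":0,"ay":0,"az":0,"grip":230},{"tx":0,"ty":0,"tz":15,"ax":0,"ay":0,"az":0,"grip":230},{"tx":0,"ty":0,"tz":10,"ax":0,"ay":0,"az":0,"grip":230},{"tx":0,"ty":0,"tz":10,"ax":0,"ay":0,"az":0,"grip":230},{"tx":0,"ty":0,"tz":0,"ax":0,"ay":0,"az":0,"grip":230}]}}

```text
t: 24.65
tool_pos: [0.4532, 0.1972, 0.0884]
orientation: [3.125, -0.309, -0.004]
force: [-0.1, -0.7, -1.6]
opening: 0.0222
```

```bash
python3 -c "
from h import *
s,R=shot(('12',['wrist','side']));print((R.T@s['force']).round(1))
f=ld('side12')['frame'];cv2.imwrite('pics/s12c.png',cv2.resize(f[140:270,200:360],None,fx=4.8,fy=4.5,interpolation=cv2.INTER_CUBIC))
f=ld('wrist12')['frame'];cv2.imwrite('pics/w12c.png',cv2.resize(f[180:400,200:440],None,fx=3.2,fy=2.7,interpolation=cv2.INTER_CUBIC))
"
```

```text
t 24.65 p [0.4532 0.1972 0.0884] xyaw -11.28 tilt [-0.0025 -0.0008] F [-0.1 -0.7 -1.6] op 0.0222 q [ 0.31 -0.03  1.93  0.    1.25  2.07]
[0.  0.8 1.6]
```

View pics/s12c.png

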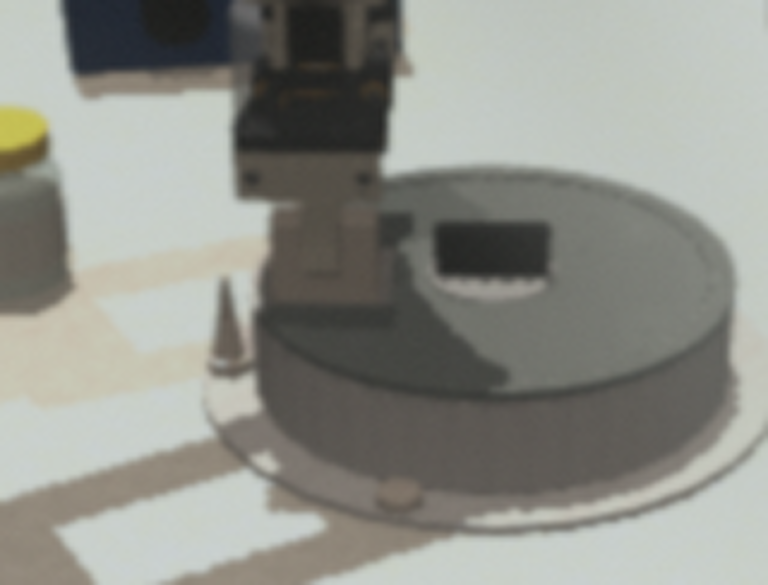

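View pics/w12c.png

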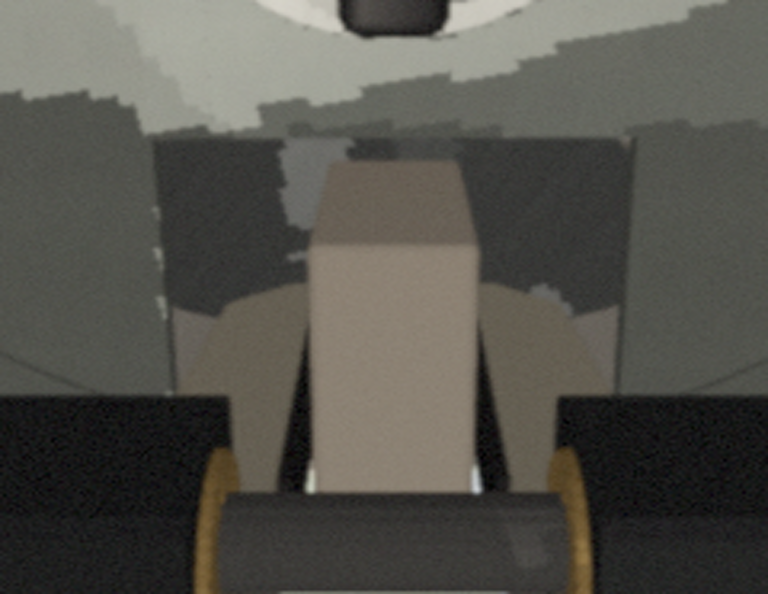

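The post has entered the notch centred, with column 393 against the notch middle 393 in the crop, and it is clear of the inner edge. Lowering further.

>>> {"api": "step_arm", "payload": {"targets": [{"tx":0,"ty":0,"tz":10,"ax":0,"ay":0,"az":0,"grip":230},{"tx":0,"ty":0,"tz":10,"ax":0,"ay":0,"az":0,"grip":230},{"tx":0,"ty":0,"tz":10,"ax":0,"ay":0,"az":0,"grip":230},{"tx":0,"ty":0,"tz":7,"ax":0,"ay":0,"az":0,"grip":230},{"tx":0,"ty":0,"tz":4,"ax":0,"ay":0,"az":0,"grip":230},{"tx":0,"ty":0,"tz":2,"ax":0,"ay":0,"az":0,"grip":230},{"tx":0,"ty":0,"tz":0,"ax":0,"ay":0,"az":0,"grip":230}]}}

```text
t: 25.45
tool_pos: [0.4541, 0.1975, 0.0469]
orientation: [3.126, -0.309, -0.001]
force: [-0.5, 0.3, -1.0]
opening: 0.0215
```

>>> {"api": "step_arm", "payload": {"targets": [{"tx":0,"ty":0,"tz":1,"ax":0,"ay":0,"az":0,"grip":230},{"tx":0,"ty":0,"tz":1,"ax":0,"ay":0,"az":0,"grip":230},{"tx":0,"ty":0,"tz":0,"ax":0,"ay":0,"az":0,"grip":230}]}}

```text
t: 25.75
tool_pos: [0.4544, 0.1976, 0.0453]
orientation: [-3.126, 0.309, -0.0]
force: [1.1, 0.7, -1.6]
opening: 0.0219
```

>>> {"api": "step_arm", "payload": {"targets": [{"tx":0,"ty":0,"tz":1,"ax":0,"ay":0,"az":0,"grip":230},{"tx":0,"ty":0,"tz":1,"ax":0,"ay":0,"az":0,"grip":230},{"tx":0,"ty":0,"tz":1,"ax":0,"ay":0,"az":0,"grip":230},{"tx":0,"ty":0,"tz":0,"ax":0,"ay":0,"az":0,"grip":230}]}}

```text
t: 26.15
tool_pos: [0.4541, 0.1975, 0.0419]
orientation: [3.126, -0.309, -0.0]
force: [-0.3, 0.3, -1.3]
opening: 0.0217
```

>>> {"api": "step_arm", "payload": {"targets": [{"tx":0,"ty":0,"tz":1,"ax":0,"ay":0,"az":0,"grip":230},{"tx":0,"ty":0,"tz":0,"ax":0,"ay":0,"az":0,"grip":230}]}}

```text
t: 26.35
tool_pos: [0.4543, 0.1976, 0.0411]
orientation: [-3.126, 0.309, -0.0]
force: [-0.0, 0.4, -2.1]
opening: 0.022
```

>>> {"api": "step_arm", "payload": {"targets": [{"tx":0,"ty":0,"tz":0.7,"ax":0,"ay":0,"az":0,"grip":230},{"tx":0,"ty":0,"tz":0,"ax":0,"ay":0,"az":0,"grip":230}]}}

```text
t: 26.55
tool_pos: [0.4544, 0.1976, 0.041]
orientation: [-3.126, 0.309, -0.0]
force: [-2.8, -1.3, 4.6]
opening: 0.0221
```

Contact: 4.6 N up at TCP z 41 mm, which is the 8 mm floor plus the 33 mm grip height. I'll let go with a small opening only, because the fingers have about 8 mm a side in the notch.

>>> {"api": "step_arm", "payload": {"targets": [{"tx":0,"ty":0,"tz":0,"ax":0,"ay":0,"az":0,"grip":185},{"tx":0,"ty":0,"tz":0,"ax":0,"ay":0,"az":0,"grip":185},{"tx":0,"ty":0,"tz":0,"ax":0,"ay":0,"az":0,"grip":185}]}}

```text
t: 26.85
tool_pos: [0.4543, 0.1976, 0.0405]
orientation: [-3.126, 0.309, -0.0]
force: [0.6, -0.0, -0.4]
opening: 0.0256
```

>>> {"api": "step_arm", "payload": {"targets": [{"tx":0,"ty":0,"tz":0,"ax":0,"ay":0,"az":0,"grip":174},{"tx":0,"ty":0,"tz":0,"ax":0,"ay":0,"az":0,"grip":174},{"tx":0,"ty":0,"tz":0,"ax":0,"ay":0,"az":0,"grip":174}]}}

```text
t: 27.15
tool_pos: [0.4543, 0.1975, 0.0404]
orientation: [-3.126, 0.309, -0.0]
force: [-0.3, 0.5, -0.6]
opening: 0.0293
```

```bash
python3 -c "
from h import *
s,R=shot(('13',['wrist']))
f=ld('wrist13')['frame'];cv2.imwrite('pics/w13c.png',cv2.resize(f[180:400,200:440],None,fx=3.2,fy=2.7,interpolation=cv2.INTER_CUBIC))
"
```

```text
t 27.15 p [0.4543 0.1975 0.0404] xyaw -11.29 tilt [0. 0.] F [-0.3  0.5 -0.6] op 0.0293 q [0.31 0.04 1.96 0.   1.15 2.07]
```

View pics/w13c.png

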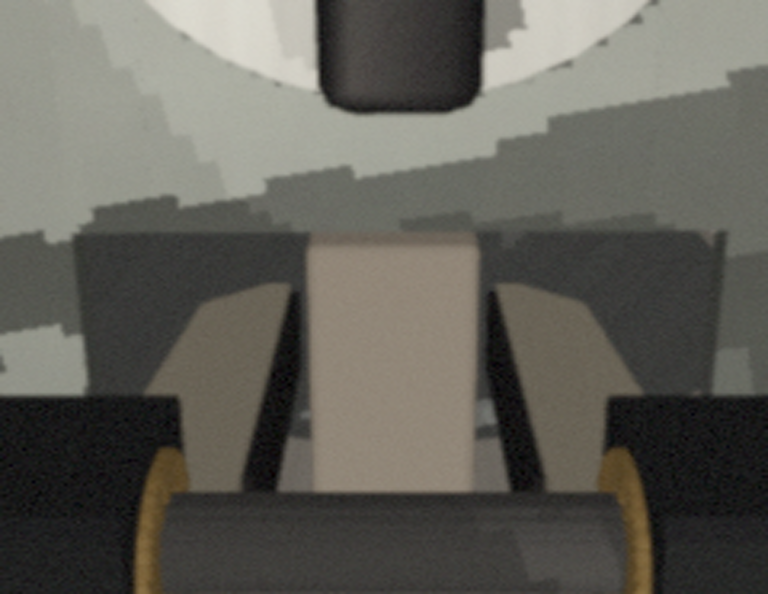

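Both pads are free of the post, with gaps at crop columns 290–308 and 478–490, and they are clear of the notch sides. I'll lift straight up, slowly at first.

>>> {"api": "step_arm", "payload": {"targets": [{"tx":0,"ty":0,"tz":-5,"ax":0,"ay":0,"az":0,"grip":174},{"tx":0,"ty":0,"tz":-10,"ax":0,"ay":0,"az":0,"grip":174},{"tx":0,"ty":0,"tz":-15,"ax":0,"ay":0,"az":0,"grip":174},{"tx":0,"ty":0,"tz":-20,"ax":0,"ay":0,"az":0,"grip":174},{"tx":0,"ty":0,"tz":-30,"ax":0,"ay":0,"az":0,"grip":174},{"tx":0,"ty":0,"tz":-40,"ax":0,"ay":0,"az":0,"grip":174},{"tx":0,"ty":0,"tz":-40,"ax":0,"ay":0,"az":0,"grip":174},{"tx":20,"ty":0,"tz":-40,"ax":0,"ay":0,"az":0,"grip":100},{"tx":30,"ty":0,"tz":0,"ax":0,"ay":0,"az":0,"grip":0},{"tx":30,"ty":0,"tz":0,"ax":0,"ay":0,"az":0,"grip":0},{"tx":0,"ty":0,"tz":0,"ax":0,"ay":0,"az":0,"grip":0},{"tx":0,"ty":0,"tz":0,"ax":0,"ay":0,"az":0,"grip":0}]}}

```text
t: 28.4
tool_pos: [0.5326, 0.1817, 0.2406]
orientation: [3.126, -0.31, -0.001]
force: [-0.4, 0.8, -0.1]
opening: 0.065
```

```bash
python3 -c "
from h import *
s,R=shot(('14',['wrist','side']))
f=ld('side14')['frame'];cv2.imwrite('pics/s14c.png',cv2.resize(f[160:270,230:380],None,fx=5,fy=5,interpolation=cv2.INTER_CUBIC))
"
```

```text
t 28.4 p [0.5326 0.1817 0.2406] xyaw -11.33 tilt [-0.0007  0.0001] F [-0.4  0.8 -0.1] op 0.065 q [0.24 0.03 1.58 0.   1.53 2.01]
```

View pics/s14c.png

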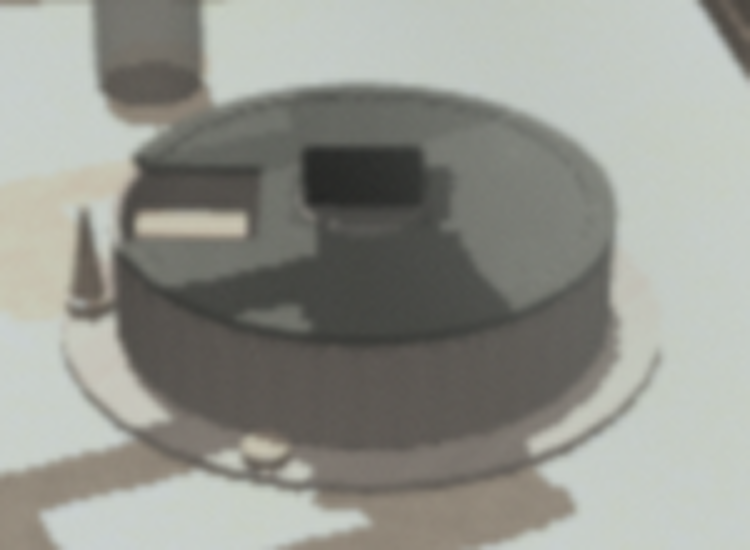

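View pics/wrist14.png

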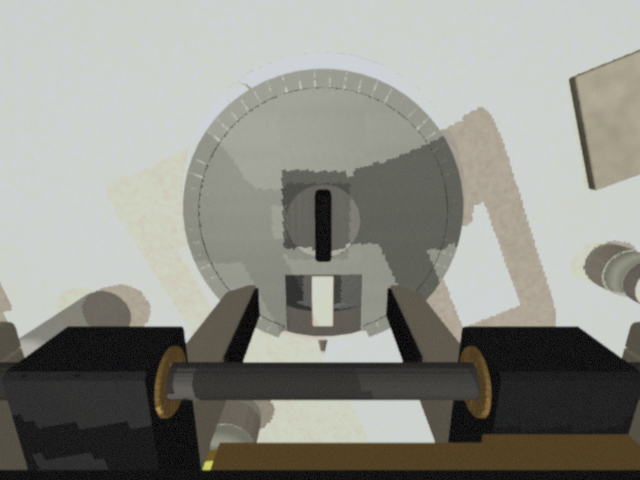

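The post stands upright in the notch, with its white top at wrist (322,300) and side crop (190,224). The notch is still centred on the cone, columns 323 and 323, and the arm is clear. Handing in.

```bash
python3 -c "
from plant import robot
print(robot.close_job())"
```

```text
the job is handed in; nothing more can be done
None
```

The job is done and handed in at about 28.5 s. I turned the cover about 127° clockwise by its handle, until the opening lay over the compartment with the cone outside it. I then took the white post by its ends from the rack, stood it on the kiln shelf and let go. I gripped it again by its broad sides and lowered it through the opening onto the compartment floor, touching down gently at 4.6 N, before releasing it and lifting clear.

- **Cover:** the opening measured 168.0–169.0° and the cone about 168.2°. In the last wrist picture the notch and the cone line up in the same column.
- **Post:** the last pictures show it upright in the middle of the opening. The measured height at touchdown matches it standing on the 8 mm floor.
- **Other things:** no contact was felt with anything else. In the pictures taken along the way, the things I could see were where they started. I did not take a last overhead picture of the whole bench.
- **Disagreements:** the top and side cameras differed by 4–6 mm, so I used the wrist camera for the final centring. The handle pushed sideways with about 5 N while the cover turned, far below the limits. The first move call was refused because rows were missing keys, and nothing moved.

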